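# Pack returned cups into the wash carrier and pin the hold-down bar

## Task

Get the returned cups ready to go back to the wash: swing the carrier's hold-down bar out of the way and nest every cup on the table, mouth down, into one straight stack over the round boss of the carrier. Then swing the bar back over the stack as far as it goes and lock it by pushing the lock pin from outside through both knuckles of the clevis and the eye of the bar between them, fully home to its grip. Leave the small carton and the label roll where they are.

Things in the scene. Friction and masses are not known exactly. Their poses are not given: they have to be found in the camera images.
- carrier: grey wash carrier fixed to the table: base plate 150 (x) by 290 (y) mm, its top 14 mm up; a low round boss in the middle for the first cup, 68 mm across, 10 mm high; a steel hinge post 22 mm thick at y = +110 mm, 183 mm tall; a 24 mm square steel column with the clevis on top at y = -110 mm. Origin: centre of its footprint at table level; z up.
- seat (a point): centre of the carrier's base plate top, under the boss: where the mouth plane of the lowest cup rests; axes as the carrier's
- clevis_mouth (a point): centre of the hole in the outer face (carrier's -y side) of the outer of the clevis's two upright knuckles, 165 mm up; axes as the carrier's: the pin goes in along +y. Knuckles: plates 36 mm square and 8 mm thick, 18 mm apart, tops at 183 mm, holes 13 mm wide. From this face to the far side of the inner knuckle it is 34 mm.
- bar (a joint): hold-down bar on a vertical axis on top of the hinge post: 0 = closed, at its stop, over the boss along the carrier's -y; grows to 1.6 rad as it swings away to the carrier's +x. Stays where it is left (friction 0.08 N m). 14 mm square, 185 to 199 mm up, 224 mm long from the axis; a pad 44 mm across under its middle reaches down to 162 mm; five stacked cups end at 154 mm.
- bar_knob (a point): middle of the upright round black knob on the bar, 24 mm across, 110 mm from the hinge axis, 218 mm up (gripping part 209 to 227 mm, top 231 mm)
- bar_eye (a point): middle of the eye under the bar's end, 220 mm from the hinge axis, 165 mm up: a block 30 mm wide, 14 mm thick, 33 mm tall with a hole 13 mm wide; with the bar closed it stands between the knuckles, the holes in line. The point's y axis points along the bar to the hinge.
- pin: lock pin lying on the table, 60 g: black ribbed grip 48 mm long (x), 18 wide (y), 20 tall (z), and a steel shank 10 mm thick from x = +24 to +74 mm, its last 10 mm tapered to 4 mm. Origin: on the axis, middle of the grip; x points to the tip; balances about 10 mm from the origin toward the tip. Fully home, the grip's end (x = +24) stands against the outer knuckle.
- cup0: white cup, mouth down, 0.12 kg (may be absent): hollow cone 86 mm wide at the mouth (bead 91, inside 82), 64 mm at 40 mm height, walls 3 mm, then an upright-sided round foot 54 mm across, 20 mm tall: 60 mm in all. Grip the foot from above. Lowered over another cup it rests 20 mm higher than it, with about 2 mm play all round. Origin: centre of the mouth plane, z up.
- cup1: white cup, mouth down, 0.12 kg (may be absent): hollow cone 86 mm wide at the mouth (bead 91, inside 82), 64 mm at 40 mm height, walls 3 mm, then an upright-sided round foot 54 mm across, 20 mm tall: 60 mm in all. Grip the foot from above. Lowered over another cup it rests 20 mm higher than it, with about 2 mm play all round. Origin: centre of the mouth plane, z up.
- cup2: white cup, mouth down, 0.12 kg (may be absent): hollow cone 86 mm wide at the mouth (bead 91, inside 82), 64 mm at 40 mm height, walls 3 mm, then an upright-sided round foot 54 mm across, 20 mm tall: 60 mm in all. Grip the foot from above. Lowered over another cup it rests 20 mm higher than it, with about 2 mm play all round. Origin: centre of the mouth plane, z up.
- cup3: white cup, mouth down, 0.12 kg (may be absent): hollow cone 86 mm wide at the mouth (bead 91, inside 82), 64 mm at 40 mm height, walls 3 mm, then an upright-sided round foot 54 mm across, 20 mm tall: 60 mm in all. Grip the foot from above. Lowered over another cup it rests 20 mm higher than it, with about 2 mm play all round. Origin: centre of the mouth plane, z up.
- cup4: white cup, mouth down, 0.12 kg (may be absent): hollow cone 86 mm wide at the mouth (bead 91, inside 82), 64 mm at 40 mm height, walls 3 mm, then an upright-sided round foot 54 mm across, 20 mm tall: 60 mm in all. Grip the foot from above. Lowered over another cup it rests 20 mm higher than it, with about 2 mm play all round. Origin: centre of the mouth plane, z up.
- parts_box: small brown taped carton 80 x 120 mm, 50 mm tall, a bystander; origin: centre of its underside
- label_roll: white label roll standing on its end, 66 mm across, 58 mm tall, a bystander; origin: centre of its underside

How it is judged:
By the outcome, as a careful person would: the job done as asked, in the order asked, and still so for the second after the job is handed in, with the robot touching nothing.
Of cup0, cup1, cup2, cup3, cup4 only 3 to 5 are there at a start; the rules pass over those that are not, and their reading is None.
At some moment in a run one of cup0, cup1, cup2, cup3, cup4, pin may be knocked a few centimetres aside while the robot is not near it.
Once in a run the grip may slacken for a moment while it holds something.
It also fails if it takes over 210 s, if anything falls off the work surface, if the arm or the gripper's body presses on something with over 40 N, if the wrist force passes 120 N, or if a joint passes its speed limit or range.

## Robot

A 6-joint arm with a two-finger parallel gripper is mounted at the origin on a cart in front of the work surface, level with it; the furniture and walls round the work are solid. World frame = base frame: x ahead of the robot, y to its left, z up, the work surface at z = 0. Lengths are in m, angles in rad, forces in N, time in s.
With the tool pointing down it reaches from about 0.375 to 0.9 m from the base axis. Payload 3.1 kg.
Tool frame: the origin (TCP) lies where the fingers leave the gripper's body, on its centre line; the fingertips stand 73 mm ahead of it and the grasp point (between the pads) lies 54 mm ahead of it; z points along the fingers, y is the line along which they close (so a half turn about z gives the same grasp; the last joint's range is limited). The gripper opens to 85 mm and grips with 20 to 120 N. Pads are 22 mm wide; open, the fingers measure 114 mm over their backs; the gripper's body (76 mm by 85 mm) begins 54 mm behind the grasp point. The pads swing forward as they close: fully open they stand 13 mm farther back than shut.
Start: joints at [-1.516, 0.527, 1.433, -0, 1.181, -0.178], TCP at [0.145, -0.608, 0.304] pointing down, gripper open.
Joint ranges: [-3.08, 3.08], [-0.75, 2.2], [0.22, 2.44], [-1.43, 4.57], [0, 2.65], [-2.85, 2.85]. Speed limits (rad/s): [2.79, 2.79, 3.14, 3.14, 3.14, 3.14].

## Interface

Orientations are given as a unit quaternion [x, y, z, w].
In Python, from station import manip gives the robot as it stands.
- The arm moves only by the shell command python3 -m crank 'ROWS' [FORCE]. ROWS is JSON, a list of rows, each an object with "dp": the shift along the tool's x, y, z normalised to -1 to 1, where 1 is 50 cm, a list of three; "delta_rot": the turn, a rotation vector about the tool's x, y, z normalised to -1 to 1, where 1 is 2 pi rad, a list of three; "fingers": the opening, from -1 (shut) to 1 (fully open). A call has 1 to 12 rows; each row shifts and turns the commanded pose from where the row before left it, along the tool's axes as they then stand; what a row does not reach is not made up. A row lasts 1/12 s, in which the tool goes at most 41.7 mm and 7.16 degrees, less where a joint would pass 70% of its speed; a pose out of reach is approached as far as the arm can. A call with a number of a shift or a turn outside -1 to 1 is refused whole. A call with a gripper value outside its range is refused whole. The fingers move at their own pace and stop on an object; FORCE is the grip in N (left out, the last holds). Time passes only in rows, so rows that do not move let the fingers close. It gives the time, the measured TCP pose, the force, the opening and the grip force at its end, in the units of the state.
- manip.sense(): the state, without advancing time (a new reading comes with each control period).
- manip.snapshot(name): name is "scene" or "top" or "wrist"; returns (picture, depth): 400x640x3 uint8, red, green, blue; 400x640 float32, m along the optical axis (not along the pixel's ray), 0 where there is no reading.
- manip.camera_model(name): a dict with "fx", "fy", "cx", "cy" (pixels), "origin" and "attitude" of the camera in the world. Camera axes: x right, y up, looking along -z (the intrinsics and any distortion apply to the point x, -y, -z); pixel columns grow to the right and rows downward; lengths in m; the calibration is good to about 2 mm. A picture is of the moment at which its call begins: read the wrist's pose just before it. camera_model takes no time and is no camera call; for the wrist camera it gives the pose at the moment of the call.
- manip.sign_off(): hands the job in; it is judged then, once.
The state is a dict: "t": time; "q": joint angles; "qd": joint speeds; "tau": joint torques, N m; "tcp_pos": TCP position; "tool_rot": TCP orientation; "force": force on the tool from outside, world axes, zero at the start; "ft_torque": the same for the moment, N m; "finger_gap": opening from 0.0 (shut) to 1.0 (fully open); "gripper_force": force on a finger pad.
Only numpy, scipy, OpenCV 4.12 (cv2) and the standard library are available. Lean on these libraries where they do the work, as an engineer would, in place of code of your own. Each camera call takes 0.05 s, during which the arm holds its last target. There are 200 camera calls.

## Working session

There is one attempt and no reset: what is moved stays moved. The work goes in short steps, Python scripts to look and compute and a shell command to move; the robot and the scene stay as the last step left them, time stands still between calls to the robot, and variables do not carry over. Pictures are saved under pics/ and viewed, at most 14 in all, crops included, and the job is handed in when it is done.

```bash
ls; mkdir -p pics; cat > h.py <<'E'
import numpy as np, cv2
from scipy.spatial.transform import Rotation as R
from station import manip
def snap(n,f=None):
    cm=manip.camera_model(n); p,d=manip.snapshot(n)
    if f: cv2.imwrite('pics/'+f,p[:,:,::-1])
    return p,d,cm
def rot(a):
    a=np.array(a,float)
    return a if a.shape==(3,3) else R.from_quat(a).as_matrix()
def cloud(d,cm):
    v,u=np.mgrid[:d.shape[0],:d.shape[1]]
    P=np.stack([(u-cm['cx'])/cm['fx']*d,-(v-cm['cy'])/cm['fy']*d,-d],-1)
    W=P@rot(cm['attitude']).T+np.array(cm['origin']); W[d<=0]=np.nan
    return W
def st():
    s=manip.sense(); r=R.from_quat(s['tool_rot']).as_matrix()
    print('t%.2f'%s['t'],'tcp',np.round(s['tcp_pos'],4),'x',np.round(r[:,0],3),'y',np.round(r[:,1],3),'z',np.round(r[:,2],3),'gap',round(s['finger_gap'],3),'F',np.round(s['force'],1),'g',s['gripper_force'],'q',np.round(s['q'],2))
    return s,r
def go(p,yaw=None):
    """rows-total to reach tcp p (tool axes, units of dp), + turn for tool y dir yaw (rad)"""
    s,r=st(); dl=r.T@(np.array(p)-s['tcp_pos']); print('dp total',np.round(dl/0.5,4),'mm',np.round(dl*1000,1),'rows>=',np.ceil(np.linalg.norm(dl)/.0417))
E
python3 - <<'E'
from h import *
st()
for n in ('scene','top'):
    p,d,cm=snap(n,n+'0.png'); print(n,cm); W=cloud(d,cm); np.save(n+'0.npy',W)
E
```

```text
pics
t0.00 tcp [ 0.1448 -0.6074  0.3029] x [0.973 0.232 0.   ] y [ 0.232 -0.973 -0.002] z [-0.     0.002 -1.   ] gap 0.997 F [ 0.1 -0.7  0. ] g 0.0 q [-1.52  0.53  1.43  0.    1.18 -0.18]
scene {'fx': 379.37588819990714, 'fy': 379.37588819990714, 'cx': 318.0411827213738, 'cy': 201.74647304225616, 'origin': array([-0.35970344,  0.81509968,  0.82501032]), 'attitude': array([-0.20603885,  0.4615891 ,  0.79385588, -0.33804782])}
top {'fx': 406.5612143464223, 'fy': 406.5612143464223, 'cx': 320.226136998088, 'cy': 200.7025843461239, 'origin': array([0.26035544, 0.03306462, 1.28272701]), 'attitude': array([-0.06784676,  0.07496577,  0.74775568, -0.65623044])}
```

```bash
ls -la
```

```text
total 12024
drwxr-xr-x  3 agent agent    4096 Dec  1 20:03 .
drwxr-xr-x 23 root  root     4096 Dec  1 20:03 ..
-rw-r--r--  1 agent agent    1133 Dec  1 20:03 h.py
drwxr-xr-x  2 agent agent    4096 Dec  1 20:03 pics
-rw-r--r--  1 agent agent 6144128 Dec  1 20:03 scene0.npy
-rw-r--r--  1 agent agent 6144128 Dec  1 20:03 top0.npy
```

View pics/top0.png

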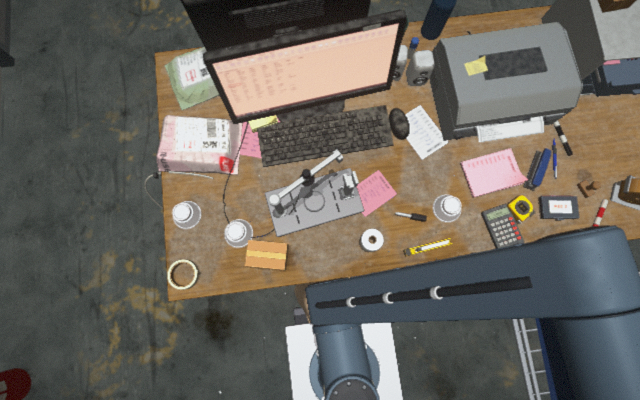

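View pics/scene0.png

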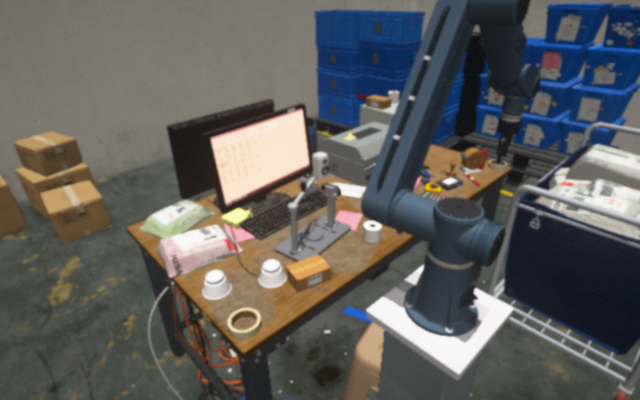

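Top view: cups at (181,213), (237,233), (449,206). The carrier is around (315,200), with the bar from the hinge (276,205) to the end (338,157). The carton is at (267,254), the roll at (372,240) and the pin at (410,216). Next I'll measure them.

```bash
python3 - <<'E'
from h import *
W=np.load('top0.npy')
im=cv2.imread('pics/top0.png')
c=im[140:280,150:490]; cv2.imwrite('pics/c1.png',cv2.resize(c,None,fx=2.35,fy=2.35,interpolation=cv2.INTER_CUBIC))
for n,(u,v) in dict(cupA=(181,211),cupB=(237,231),cupC=(450,204),roll=(372,240),box=(267,250),pin=(410,216),plate=(330,212),table=(340,245),table2=(210,260),hinge=(277,203),knob=(306,175),end=(338,157),boss=(314,201),plate2=(290,220)).items():
    print(n,np.round(np.nanmedian(W[v-1:v+2,u-1:u+2].reshape(-1,3),0),4))
# cup tops: points z 55..66mm
z=W[:,:,2]
for n,(u,v) in dict(A=(181,211),B=(237,231),C=(450,204)).items():
    w=W[v-14:v+15,u-14:u+15].reshape(-1,3); 
    for lo,hi in((.052,.07),(.01,.07)):
        m=w[(w[:,2]>lo)&(w[:,2]<hi)]; print(n,lo,len(m),np.round((m.max(0)+m.min(0))/2,4),np.round(m.mean(0),4),np.round(m.max(0)-m.min(0),3))
E
```

```text
cupA [0.5333 0.4314 0.0584]
cupB [0.4501 0.2663 0.0584]
cupC [ 0.4485 -0.3888  0.0575]
roll [ 0.375  -0.1425  0.0033]
box [0.382  0.1832 0.0519]
pin [ 0.4331 -0.2718  0.0155]
plate [ 0.4787 -0.0226  0.0146]
table [ 0.3724 -0.0403  0.002 ]
table2 [ 0.379   0.3693 -0.0008]
hinge [0.4898 0.1246 0.2025]
knob [0.5492 0.0369 0.2327]
end [ 0.6023 -0.0587  0.1842]
boss [0.5176 0.0231 0.0263]
plate2 [0.4694 0.1056 0.0137]
A 0.052 255 [0.5324 0.4298 0.0589] [0.5319 0.43   0.0585] [0.054 0.053 0.014]
A 0.01 486 [0.5318 0.4316 0.0381] [0.5267 0.424  0.0467] [0.075 0.072 0.056]
B 0.052 263 [0.4412 0.2634 0.0599] [0.4509 0.2714 0.0583] [0.076 0.071 0.016]
B 0.01 555 [0.4471 0.2708 0.0389] [0.4456 0.2649 0.0445] [0.088 0.086 0.058]
C 0.052 251 [ 0.446  -0.395   0.0592] [ 0.4453 -0.3946  0.0583] [0.054 0.053 0.014]
C 0.01 510 [ 0.4469 -0.3926  0.0382] [ 0.442  -0.3859  0.0448] [0.078 0.076 0.056]
```

View pics/c1.png

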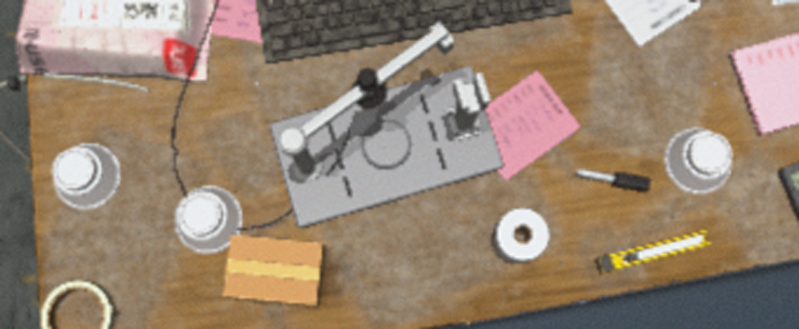

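```bash
python3 - <<'E'
from h import *
W=np.load('top0.npy')
im=cv2.imread('pics/top0.png')
# plate corners from crop pixels -> on plane z=.014
cm=manip.camera_model('top')
def ray(u,v,z):
    d=rot(cm['attitude'])@np.array([(u-cm['cx'])/cm['fx'],-(v-cm['cy'])/cm['fy'],-1]); o=np.array(cm['origin']); return o+d*(z-o[2])/d[2]
C=np.array([ray(150+a/2.35,140+b/2.35,.014)[:2] for a,b in((272,124),(472,68),(502,165),(300,226))])
print(np.round(C,4)); print('len',[round(float(np.linalg.norm(C[i]-C[(i+1)%4])),4) for i in range(4)],'cen',C.mean(0))
ey=(C[0]-C[1]+C[3]-C[2]); ang=np.arctan2(ey[1],ey[0])-np.pi/2; print('carrier yaw',ang)
print('boss',ray(150+387/2.35,140+145/2.35,.024))
pa,pb=ray(150+577/2.35,140+174/2.35,.008),ray(150+650/2.35,140+184/2.35,.01)
print('pin tip/end',pa,pb,np.linalg.norm(pa-pb))
h,e=ray(150+293/2.35,140+139/2.35,.2),ray(150+443/2.35,140+38/2.35,.199)
k=ray(150+368/2.35,140+80/2.35,.231); print('hinge,end,knob',h,e,k)
b=(e-h)[:2]; print('bar dir angle', np.arctan2(b[1],b[0]), 'joint',np.arctan2(b[1],b[0])-(ang-np.pi/2), np.linalg.norm(b))
# obstacles above z .15 near
z=W[:,:,2]; m=(z>.12)&(W[:,:,0]<.85)&(W[:,:,0]>.3)&(W[:,:,1]>-.3)&(W[:,:,1]<.5)
ys=W[m]
for y0 in np.arange(-.3,.5,.1):
    q=ys[(ys[:,1]>=y0)&(ys[:,1]<y0+.1)]
    print(round(y0,1),len(q), np.round(q.min(0),3) if len(q) else '')
E
```

```text
[[ 0.5676  0.1727]
 [ 0.6104 -0.1087]
 [ 0.4708 -0.1292]
 [ 0.4242  0.15  ]]
len [0.2846, 0.1411, 0.2831, 0.1452] cen [0.5182386  0.02120285]
carrier yaw 0.15821252439514444
boss [0.51625293 0.02121213 0.024     ]
pin tip/end [ 0.44638289 -0.22860289  0.008     ] [ 0.41983656 -0.32334804  0.01      ] 0.09841417714535805
hinge,end,knob [0.50167485 0.12992222 0.2       ] [ 0.60031565 -0.05930488  0.199     ] [0.55193543 0.03504332 0.231     ]
bar dir angle -1.0902679451249238 joint 0.32231585727482837 0.21339377202982368
-0.3 437 [ 0.827 -0.262  0.12 ]
-0.2 1129 [ 0.522 -0.2    0.12 ]
-0.1 2459 [ 0.517 -0.1    0.12 ]
0.0 2839 [0.514 0.    0.12 ]
0.1 2816 [0.486 0.1   0.12 ]
0.2 1247 [0.781 0.2   0.12 ]
0.3 0 
0.4 0
```

```bash
python3 -m crank '[{"dp":[0,0,-0.06],"delta_rot":[0,0,0.0186],"fingers":1},{"dp":[0,0,-0.06],"delta_rot":[0,0,0.0186],"fingers":1},{"dp":[0.04,-0.064,0],"delta_rot":[0,0,0],"fingers":1},{"dp":[0.04,-0.064,0],"delta_rot":[0,0,0],"fingers":1},{"dp":[0.04,-0.064,0],"delta_rot":[0,0,0],"fingers":1},{"dp":[0.04,-0.064,0],"delta_rot":[0,0,0],"fingers":1},{"dp":[0.04,-0.064,0],"delta_rot":[0,0,0],"fingers":1},{"dp":[0.04,-0.064,0],"delta_rot":[0,0,0],"fingers":1},{"dp":[0.04,-0.064,0],"delta_rot":[0,0,0],"fingers":1},{"dp":[0.04,-0.064,0],"delta_rot":[0,0,0],"fingers":1},{"dp":[0.04,-0.064,0],"delta_rot":[0,0,0],"fingers":1},{"dp":[0.04,-0.064,0],"delta_rot":[0,0,0],"fingers":1}]' 30
python3 -m crank '[{"dp":[0.04,-0.064,0],"delta_rot":[0,0,0],"fingers":0},{"dp":[0.04,-0.064,0],"delta_rot":[0,0,0],"fingers":0},{"dp":[0.04,-0.064,0],"delta_rot":[0,0,0],"fingers":0},{"dp":[0.04,-0.064,0],"delta_rot":[0,0,0],"fingers":0},{"dp":[0.04,-0.064,0],"delta_rot":[0,0,0],"fingers":0},{"dp":[0.04,-0.064,0],"delta_rot":[0,0,0],"fingers":0},{"dp":[0.04,-0.064,0],"delta_rot":[0,0,0],"fingers":0},{"dp":[0,0,0],"delta_rot":[0,0,0],"fingers":0},{"dp":[0,0,0],"delta_rot":[0,0,0],"fingers":0}]'
python3 - <<'E'
from h import *
st()
p,d,cm=snap('top','top1.png'); np.save('top1.npy',cloud(d,cm))
p,d,cm=snap('wrist','w1.png'); print(cm); np.save('w1.npy',cloud(d,cm))
a=cv2.imread('pics/top1.png')[130:330,120:620]; b=cv2.imread('pics/w1.png')
cv2.imwrite('pics/m1.png',np.vstack([cv2.resize(a,(720,288)),cv2.resize(b,(720,450))[:310]]))
E
```

```text
t: 1.1
tcp_pos: [0.3452, -0.2861, 0.3637]
tool_rot: [1.0, -0.0, -0.0, -0.0]
force: [0.4, 0.1, -0.2]
finger_gap: 1.001
gripper_force: 0.0
t: 1.85
tcp_pos: [0.4851, -0.0621, 0.3635]
tool_rot: [1.0, 0.002, -0.0, -0.0]
force: [-0.5, 0.3, 0.4]
finger_gap: 0.5
gripper_force: 0.0
t1.85 tcp [ 0.4851 -0.0621  0.3635] x [ 1.     0.005 -0.001] y [ 0.005 -1.    -0.   ] z [-0.001  0.    -1.   ] gap 0.5 F [-0.5  0.3  0.4] g 0.0 q [-0.36  0.27  1.69 -0.    1.19  1.21]
{'fx': 354.7627863124443, 'fy': 354.7627863124443, 'cx': 322.0570930732889, 'cy': 201.3385465065739, 'origin': array([ 0.56100874, -0.06395931,  0.43355079]), 'attitude': array([-0.10602202,  0.1057538 , -0.69804829,  0.70021714])}
```

View pics/m1.png

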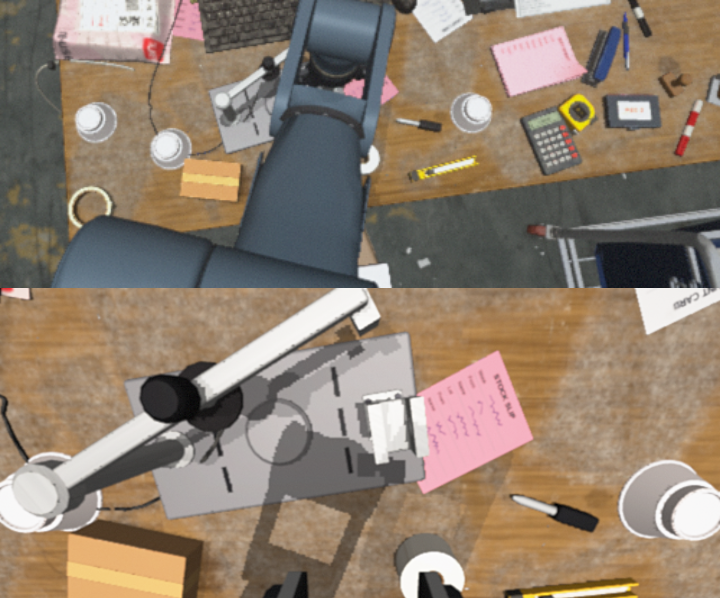

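Only three cups are present, since the arm no longer hides that part of the table. The lower panel is the wrist view: knob (172,398), boss (279,432), clevis knuckles (385/418,427), pin (512,498)→(597,520), cup C foot (693,511). I'll refine positions from this closer look.

```bash
python3 - <<'E'
from h import *
W=np.load('w1.npy'); cm=manip.camera_model('wrist')
def ray(x,y,z):
    u=x*640/720; v=(y-288)*400/450
    d=rot(cm['attitude'])@np.array([(u-cm['cx'])/cm['fx'],-(v-cm['cy'])/cm['fy'],-1]); o=np.array(cm['origin']); return np.round(o+d*(z-o[2])/d[2],4)
print('boss',ray(279,432,.024),'knob top',ray(168,396,.231),'hinge',ray(40,491,.2),'barend',ray(352,302,.199))
print('pin tip',ray(511,497,.01),'pin end',ray(597,521,.012))
C=np.array([ray(x,y,.014)[:2] for x,y in((126,381),(409,334),(425,482),(168,518))]);print(C,[np.linalg.norm(C[i]-C[(i+1)%4]) for i in range(4)],C.mean(0)); ey=(C[0]-C[1]+C[3]-C[2]);print('yaw',np.arctan2(ey[1],ey[0])-np.pi/2)
w=W.reshape(-1,3); w=w[~np.isnan(w[:,0])]
m=w[(w[:,2]>.172)&(w[:,2]<.19)&(abs(w[:,0]-.53)<.05)&(abs(w[:,1]+.088)<.04)]
print('clevis tops',len(m)); (c,s,a)=cv2.minAreaRect((m[:,:2]*1000).astype(np.float32)); print(c,s,a, m.mean(0))
w=np.load('top0.npy').reshape(-1,3)
m=w[(w[:,2]>.17)&(w[:,2]<.19)&(abs(w[:,0]-.53)<.05)&(abs(w[:,1]+.088)<.04)];print(cv2.minAreaRect((m[:,:2]*1000).astype(np.float32)),m.mean(0))
E
```

```text
boss [0.5209 0.0192 0.024 ] knob top [0.5582 0.0297 0.231 ] hinge [0.5029 0.129  0.2   ] barend [ 0.6055 -0.0594  0.199 ]
pin tip [ 0.4497 -0.228   0.01  ] pin end [ 0.4228 -0.3259  0.012 ]
[[ 0.5698  0.1708]
 [ 0.6131 -0.1099]
 [ 0.4673 -0.1323]
 [ 0.4264  0.1494]] [np.float64(0.2840200345046103), np.float64(0.14751067757962472), np.float64(0.28465364919494707), np.float64(0.14498799950340716)] [0.51915 0.0195 ]
yaw 0.14861170126431378
clevis tops 1319
(537.4733276367188, -86.8593978881836) (36.166748046875, 34.18036651611328) 9.233890533447266 [ 0.53814845 -0.08729947  0.18271198]
((537.9322509765625, -85.2955093383789), (37.112674713134766, 34.30742645263672), 10.304180145263672) [ 0.53719298 -0.08479624  0.1822314 ]
```

```bash
python3 -m crank '[{"dp":[0.048,-0.062,0],"delta_rot":[0,0,0],"fingers":0},{"dp":[0.048,-0.062,0],"delta_rot":[0,0,0],"fingers":0},{"dp":[0.048,-0.062,0],"delta_rot":[0,0,0],"fingers":0},{"dp":[0,0,0.043],"delta_rot":[0,0,0],"fingers":0},{"dp":[0,0,0.043],"delta_rot":[0,0,0],"fingers":0},{"dp":[0,0,0.043],"delta_rot":[0,0,0],"fingers":0},{"dp":[0,0,0.043],"delta_rot":[0,0,0],"fingers":0},{"dp":[0,0,0],"delta_rot":[0,0,0],"fingers":0},{"dp":[0,0,0],"delta_rot":[0,0,0],"fingers":-1},{"dp":[0,0,0],"delta_rot":[0,0,0],"fingers":-1},{"dp":[0,0,0],"delta_rot":[0,0,0],"fingers":-1},{"dp":[0,0,0],"delta_rot":[0,0,0],"fingers":-1}]' 25
python3 -m crank '[{"dp":[0,0,0],"delta_rot":[0,0,0],"fingers":-1},{"dp":[0,0,0],"delta_rot":[0,0,0],"fingers":-1},{"dp":[0,0,0],"delta_rot":[0,0,0],"fingers":-1}]' 25
```

```text
t: 2.95
tcp_pos: [0.5512, 0.0326, 0.2766]
tool_rot: [1.0, -0.001, -0.007, -0.005]
force: [-7.4, 13.3, -4.7]
finger_gap: 0.267
gripper_force: 25.1
t: 3.2
tcp_pos: [0.5512, 0.0327, 0.2766]
tool_rot: [1.0, -0.001, -0.007, -0.005]
force: [-8.2, 13.4, -5.1]
finger_gap: 0.264
gripper_force: 25.1
```

```bash
python3 -m crank '[{"dp":[0.029,-0.019,0],"delta_rot":[0,0,0],"fingers":-1},{"dp":[0.026,-0.024,0],"delta_rot":[0,0,0],"fingers":-1},{"dp":[0.022,-0.028,0],"delta_rot":[0,0,0],"fingers":-1},{"dp":[0.017,-0.03,0],"delta_rot":[0,0,0],"fingers":-1},{"dp":[0.012,-0.033,0],"delta_rot":[0,0,0],"fingers":-1},{"dp":[0.007,-0.034,0],"delta_rot":[0,0,0],"fingers":-1},{"dp":[0,0,0],"delta_rot":[0,0,0],"fingers":-1}]'
python3 -m crank '[{"dp":[0,0,0],"delta_rot":[0,0,0],"fingers":0},{"dp":[0,0,0],"delta_rot":[0,0,0],"fingers":0},{"dp":[0,0,-0.06],"delta_rot":[0,0,0],"fingers":0},{"dp":[0,0,-0.06],"delta_rot":[0,0,0],"fingers":0},{"dp":[0,0,-0.06],"delta_rot":[0,0,0],"fingers":1},{"dp":[0,0,0],"delta_rot":[0,0,0],"fingers":1},{"dp":[0,0,0],"delta_rot":[0,0,0],"fingers":1}]'
python3 - <<'E'
from h import *
st()
E
```

```text
t: 3.78
tcp_pos: [0.6158, 0.1129, 0.2776]
tool_rot: [1.0, 0.001, 0.003, 0.001]
force: [6.9, -1.0, -12.3]
finger_gap: 0.267
gripper_force: 25.8
t: 4.37
tcp_pos: [0.614, 0.1122, 0.3719]
tool_rot: [1.0, -0.001, 0.003, -0.0]
force: [0.1, 0.0, -1.2]
finger_gap: 0.9
gripper_force: 0.0
t4.37 tcp [0.614  0.1122 0.3719] x [ 1.    -0.001  0.007] y [-0.001 -1.    -0.   ] z [ 0.007  0.    -1.   ] gap 0.9 F [ 0.1  0.  -1.2] g 0.0 q [0.   0.46 1.36 0.   1.32 1.57]
```

```bash
python3 -m crank '[{"dp":[-0.055,-0.052,0.02],"delta_rot":[0,0.001,0],"fingers":1},{"dp":[-0.055,-0.052,0.02],"delta_rot":[0,0,0],"fingers":1},{"dp":[-0.055,-0.052,0.02],"delta_rot":[0,0,0],"fingers":1},{"dp":[-0.055,-0.052,0.02],"delta_rot":[0,0,0],"fingers":1},{"dp":[-0.055,-0.052,0.02],"delta_rot":[0,0,0],"fingers":1},{"dp":[-0.055,-0.052,0.02],"delta_rot":[0,0,0],"fingers":1},{"dp":[0,0,0],"delta_rot":[0,0,0],"fingers":1},{"dp":[0,0,0],"delta_rot":[0,0,0],"fingers":1}]'
cat >> h.py <<'E'
def circ(im,cm,lo,hi,W,near,rad=.06):
    """centre of cloud points with z in lo..hi near a point"""
    w=W.reshape(-1,3); w=w[~np.isnan(w[:,0])]
    m=w[(w[:,2]>lo)&(w[:,2]<hi)&(np.hypot(w[:,0]-near[0],w[:,1]-near[1])<rad)]
    c,r=cv2.minEnclosingCircle((m[:,:2]*1000).astype(np.float32)) if len(m) else ((0,0),0)
    return len(m),np.round(m.mean(0),4) if len(m) else None,np.round(c,1),round(r,1)
E
python3 - <<'E'
from h import *
st(); p,d,cm=snap('wrist','w2.png'); W=cloud(d,cm); np.save('w2.npy',W)
for r in (.06,.04,.033): print(circ(0,cm,.055,.066,W,(.449,.268),r))
w=W.reshape(-1,3); m=w[(w[:,2]>.042)&(w[:,2]<.058)&(w[:,1]<.25)&(w[:,0]<.44)]; print('box',len(m),cv2.boxPoints(cv2.minAreaRect((m[:,:2]*1000).astype(np.float32))))
E
```

```text
t: 5.03
tcp_pos: [0.446, 0.2695, 0.306]
tool_rot: [1.0, 0.001, 0.001, 0.001]
force: [0.5, -0.3, 0.6]
finger_gap: 1.004
gripper_force: 0.0
t5.03 tcp [0.446  0.2695 0.306 ] x [1.    0.003 0.003] y [ 0.003 -1.     0.001] z [ 0.003 -0.001 -1.   ] gap 1.004 F [ 0.5 -0.3  0.6] g 0.0 q [ 0.33  0.39  1.69 -0.    1.06  1.9 ]
(2655, array([0.4527, 0.2718, 0.0574]), array([452.1, 271.9]), 27.1)
(2655, array([0.4527, 0.2718, 0.0574]), array([452.1, 271.9]), 27.1)
(2655, array([0.4527, 0.2718, 0.0574]), array([452.1, 271.9]), 27.1)
box 8126 [[316.8287  137.3222 ]
 [410.12454 115.63595]
 [441.03854 248.63022]
 [347.7427  270.31647]]
```

View pics/w2.png

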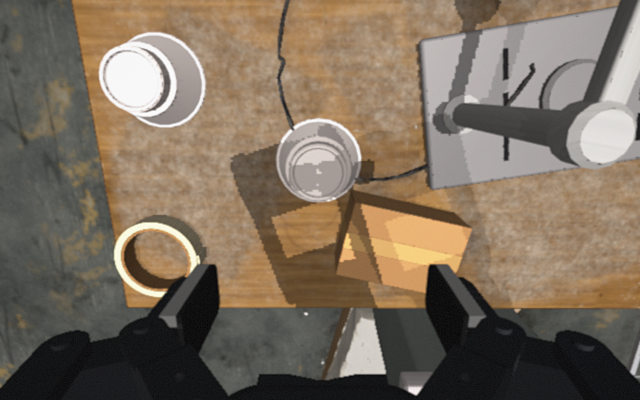

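```bash
python3 -m crank '[{"dp":[0.012,-0.005,0.06],"delta_rot":[0,0,0],"fingers":1},{"dp":[0,0,0.075],"delta_rot":[0,0,0],"fingers":1},{"dp":[0,0,0.075],"delta_rot":[0,0,0],"fingers":1},{"dp":[0,0,0.075],"delta_rot":[0,0,0],"fingers":1},{"dp":[0,0,0.06],"delta_rot":[0,0,0],"fingers":1},{"dp":[0,0,0.037],"delta_rot":[0,0,0],"fingers":1},{"dp":[0,0,0],"delta_rot":[0,0,0],"fingers":1},{"dp":[0,0,0],"delta_rot":[0,0,0],"fingers":-1},{"dp":[0,0,0],"delta_rot":[0,0,0],"fingers":-1},{"dp":[0,0,0],"delta_rot":[0,0,0],"fingers":-1},{"dp":[0,0,0],"delta_rot":[0,0,0],"fingers":-1}]' 45
python3 -m crank '[{"dp":[0,0,-0.02],"delta_rot":[0,0,0],"fingers":-1},{"dp":[0,0,-0.06],"delta_rot":[0,0,0],"fingers":-1},{"dp":[0,0,-0.07],"delta_rot":[0,0,0],"fingers":-1},{"dp":[0,0,-0.07],"delta_rot":[0,0,0],"fingers":-1},{"dp":[0,0,0],"delta_rot":[0,0,0],"fingers":-1},{"dp":[0,0,0],"delta_rot":[0,0,0],"fingers":-1}]'
python3 - <<'E'
from h import *
st(); p,d,cm=snap('wrist','w3.png'); W=cloud(d,cm); np.save('w3.npy',W)
p,d,cm=snap('top'); W=cloud(d,cm); print('A',circ(0,cm,.05,.066,W,(.532,.43),.05),'C',circ(0,cm,.05,.066,W,(.4455,-.395),.05))
E
```

```text
t: 6.0
tcp_pos: [0.4574, 0.2717, 0.1182]
tool_rot: [1.0, 0.0, 0.005, -0.001]
force: [1.3, -1.6, 3.7]
finger_gap: 0.609
gripper_force: 46.4
t: 6.5
tcp_pos: [0.4559, 0.2721, 0.2293]
tool_rot: [1.0, 0.0, 0.006, -0.001]
force: [-0.0, -0.8, -3.0]
finger_gap: 0.61
gripper_force: 47.9
t6.50 tcp [0.4559 0.2721 0.2293] x [1.    0.    0.013] y [ 0.    -1.    -0.002] z [ 0.013  0.002 -1.   ] gap 0.61 F [-0.  -0.8 -3. ] g 47.903462648391724 q [ 0.33  0.5   1.75 -0.    0.88  1.9 ]
A (0, None, array([0, 0]), 0) C (258, array([ 0.4454, -0.3944,  0.0579]), array([ 446.1, -394.8]), 28.3)
```

```bash
python3 - <<'E'
from h import *
W=np.load('w3.npy'); im=cv2.imread('pics/w3.png')
w=W.reshape(-1,3); w=w[~np.isnan(w[:,0])]
for lo,hi in ((.11,.12),(.12,.135),(.135,.15),(.15,.17)):
    m=w[(w[:,2]>lo)&(w[:,2]<hi)&(np.hypot(w[:,0]-.455,w[:,1]-.272)<.06)]
    print(lo,len(m),np.round(m.min(0),4) if len(m) else'',np.round(m.max(0),4) if len(m) else '')
a=np.load('w3.npy'); print('A',circ(0,0,.05,.066,a,(.532,.43),.05))
cv2.imwrite('pics/w3.png',im)
E
```

```text
0.11 2150 [0.4453 0.2258 0.1115] [0.4961 0.3164 0.12  ]
0.12 2463 [0.4487 0.2306 0.12  ] [0.492  0.3117 0.135 ]
0.135 2649 [0.4559 0.235  0.135 ] [0.4876 0.3074 0.15  ]
0.15 13167 [0.4238 0.233  0.15  ] [0.4836 0.3105 0.17  ]
A (6058, array([0.5332, 0.4287, 0.0572]), array([532.8, 429.8]), 27.7)
```

View pics/w3.png

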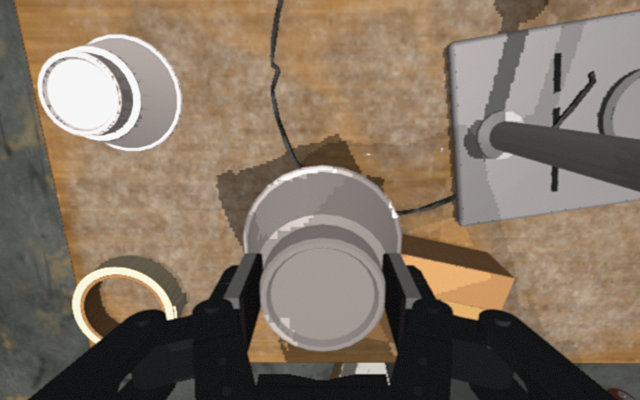

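The held cup's bead and foot put its centre at x .451 with the TCP at .456, so it sits about 5 mm toward −x in the grip. Cup A's foot is at (85,95), i.e. (.533,.430).

```bash
python3 -m crank '[{"dp":[0,0,-0.07],"delta_rot":[0,-0.001,0],"fingers":-1},{"dp":[0,0,-0.07],"delta_rot":[0,0,0],"fingers":-1},{"dp":[0,0,-0.07],"delta_rot":[0,0,0],"fingers":-1},{"dp":[0,0,-0.065],"delta_rot":[0,0,0],"fingers":-1},{"dp":[0.02,0.072,0],"delta_rot":[0,0,0],"fingers":-1},{"dp":[0.02,0.072,0],"delta_rot":[0,0,0],"fingers":-1},{"dp":[0.02,0.072,0],"delta_rot":[0,0,0],"fingers":-1},{"dp":[0.02,0.072,0],"delta_rot":[0,0,0],"fingers":-1},{"dp":[0.02,0.072,0],"delta_rot":[0,0,0],"fingers":-1},{"dp":[0.02,0.072,0],"delta_rot":[0,0,0],"fingers":-1},{"dp":[0.02,0.07,0],"delta_rot":[0,0,0],"fingers":-1},{"dp":[0,0,0],"delta_rot":[0,0,0],"fingers":-1}]'
python3 - <<'E'
from h import *
go((.525,.0215,.16))
E
```

```text
t: 7.6
tcp_pos: [0.5265, 0.0146, 0.3616]
tool_rot: [1.0, -0.003, -0.001, 0.002]
force: [0.8, 1.1, -1.8]
finger_gap: 0.606
gripper_force: 48.3
t7.60 tcp [0.5265 0.0146 0.3616] x [ 1.    -0.006 -0.002] y [-0.006 -1.     0.003] z [-0.002 -0.003 -1.   ] gap 0.606 F [ 0.8  1.1 -1.8] g 48.26797127723694 q [-0.18  0.33  1.6  -0.    1.21  1.4 ]
dp total [-0.0025 -0.015   0.4032] mm [ -1.3  -7.5 201.6] rows>= 5.0
```

```bash
python3 -m crank '[{"dp":[0,-0.01,0.04],"delta_rot":[0,0,0],"fingers":-1},{"dp":[0,0,0.075],"delta_rot":[0,0,0],"fingers":-1},{"dp":[0,0,0.075],"delta_rot":[0,0,0],"fingers":-1},{"dp":[0,0,0.075],"delta_rot":[0,0,0],"fingers":-1},{"dp":[0,0,0.075],"delta_rot":[0,0,0],"fingers":-1},{"dp":[0,0,0.03],"delta_rot":[0,0,0],"fingers":-1},{"dp":[0,0,0],"delta_rot":[0,0,0],"fingers":-1},{"dp":[0,0,0],"delta_rot":[0,0,0],"fingers":-1}]'
python3 - <<'E'
from h import *
go((.525,.0215,.132))
E
```

```text
t: 8.27
tcp_pos: [0.5237, 0.026, 0.1768]
tool_rot: [1.0, 0.0, -0.003, -0.0]
force: [-0.1, -0.2, 0.1]
finger_gap: 0.608
gripper_force: 48.3
t8.27 tcp [0.5237 0.026  0.1768] x [ 1.     0.    -0.005] y [ 0.    -1.    -0.001] z [-0.005  0.001 -1.   ] gap 0.608 F [-0.1 -0.2  0.1] g 48.27243268489838 q [-0.16  0.59  1.79  0.    0.77  1.41]
dp total [0.0031 0.0091 0.0895] mm [ 1.5  4.6 44.8] rows>= 2.0
```

```bash
python3 -m crank '[{"dp":[0.002,0.008,0.03],"delta_rot":[0,0,0],"fingers":-1},{"dp":[0,0,0.03],"delta_rot":[0,0,0],"fingers":-1},{"dp":[0,0,0.015],"delta_rot":[0,0,0],"fingers":-1},{"dp":[0,0,0.008],"delta_rot":[0,0,0],"fingers":-1},{"dp":[0,0,0.006],"delta_rot":[0,0,0],"fingers":-1},{"dp":[0,0,0],"delta_rot":[0,0,0],"fingers":-1}]'
python3 - <<'E'
from h import *
go((.525,.0215,.132))
E
```

```text
t: 8.77
tcp_pos: [0.5261, 0.0216, 0.1345]
tool_rot: [1.0, 0.0, 0.0, 0.0]
force: [-0.1, -0.6, -1.2]
finger_gap: 0.604
gripper_force: 48.3
t8.77 tcp [0.5261 0.0216 0.1345] x [1.    0.    0.001] y [ 0. -1.  0.] z [ 0.001 -0.    -1.   ] gap 0.604 F [-0.1 -0.6 -1.2] g 48.279662132263184 q [-0.17  0.66  1.81  0.    0.66  1.4 ]
dp total [-0.0023  0.0003  0.0049] mm [-1.1  0.1  2.5] rows>= 1.0
```

```bash
python3 -m crank '[{"dp":[0,0,0.004],"delta_rot":[0,0,0],"fingers":-1},{"dp":[0,0,0.003],"delta_rot":[0,0,0],"fingers":-1},{"dp":[0,0,0],"delta_rot":[0,0,0],"fingers":-1},{"dp":[0,0,0],"delta_rot":[0,0,0],"fingers":0.95},{"dp":[0,0,0],"delta_rot":[0,0,0],"fingers":0.95},{"dp":[0,0,0],"delta_rot":[0,0,0],"fingers":0.95},{"dp":[0,0,0],"delta_rot":[0,0,0],"fingers":0.95},{"dp":[0,0,-0.03],"delta_rot":[0,0,0],"fingers":1},{"dp":[0,0,-0.07],"delta_rot":[0,0,0],"fingers":1},{"dp":[0,0,-0.075],"delta_rot":[0,0,0],"fingers":1},{"dp":[0,0,-0.075],"delta_rot":[0,0,0],"fingers":1},{"dp":[0,0,-0.075],"delta_rot":[0,0,0],"fingers":1}]'
python3 -m crank '[{"dp":[0,0,-0.07],"delta_rot":[0,0,0],"fingers":1},{"dp":[0,0,-0.04],"delta_rot":[0,0,0],"fingers":1},{"dp":[0,0,0],"delta_rot":[0,0,0],"fingers":1},{"dp":[0,0,0],"delta_rot":[0,0,0],"fingers":1}]'
python3 - <<'E'
from h import *
st(); p,d,cm=snap('wrist','w4.png'); W=cloud(d,cm); np.save('w4.npy',W)
print(circ(0,cm,.069,.085,W,(.52,.021),.05)); print('A',circ(0,cm,.05,.066,W,(.532,.43),.05))
E
```

```text
t: 9.77
tcp_pos: [0.5254, 0.0216, 0.2945]
tool_rot: [1.0, 0.0, -0.001, -0.0]
force: [0.9, -0.1, -0.3]
finger_gap: 1.001
gripper_force: 0.0
t: 10.1
tcp_pos: [0.5261, 0.0216, 0.3492]
tool_rot: [1.0, 0.0, 0.001, 0.0]
force: [0.5, -0.1, -0.7]
finger_gap: 0.998
gripper_force: 0.0
t10.10 tcp [0.5261 0.0216 0.3492] x [1.    0.    0.003] y [ 0. -1.  0.] z [ 0.003 -0.    -1.   ] gap 0.998 F [ 0.5 -0.1 -0.7] g 0.0 q [-0.17  0.34  1.62  0.    1.18  1.4 ]
(2194, array([0.5207, 0.0201, 0.0714]), array([520.,  20.]), 27.1)
A (0, None, array([0, 0]), 0)
```

```bash
python3 -m crank '[{"dp":[0,-0.075,0],"delta_rot":[0,0,0],"fingers":1},{"dp":[0,-0.08,0],"delta_rot":[0,0,0],"fingers":1},{"dp":[0,-0.08,0],"delta_rot":[0,0,0],"fingers":1},{"dp":[0,-0.08,0],"delta_rot":[0,0,0],"fingers":1},{"dp":[0,-0.08,0],"delta_rot":[0,0,0],"fingers":1},{"dp":[0,-0.08,0],"delta_rot":[0,0,0],"fingers":1},{"dp":[0,-0.08,0],"delta_rot":[0,0,0],"fingers":1},{"dp":[0,-0.08,0],"delta_rot":[0,0,0],"fingers":1},{"dp":[0,-0.08,0.02],"delta_rot":[0,0,0],"fingers":1},{"dp":[0,-0.08,0.02],"delta_rot":[0,0,0],"fingers":1},{"dp":[0,0,0.04],"delta_rot":[0,0,0],"fingers":1},{"dp":[0,0,0],"delta_rot":[0,0,0],"fingers":1}]'
python3 -m crank '[{"dp":[0,0,0],"delta_rot":[0,0,0],"fingers":1}]'
python3 - <<'E'
from h import *
p,d,cm=snap('wrist','w5.png'); W=cloud(d,cm)
print('A',circ(0,cm,.05,.066,W,(.532,.43),.05)); go((.531,.43,.115))
E
```

```text
t: 11.15
tcp_pos: [0.5226, 0.4199, 0.3007]
tool_rot: [1.0, 0.002, -0.006, 0.003]
force: [-1.0, -1.6, -1.1]
finger_gap: 1.001
gripper_force: 0.0
t: 11.23
tcp_pos: [0.5242, 0.4183, 0.3041]
tool_rot: [1.0, 0.0, -0.004, 0.002]
force: [0.2, 0.5, 0.2]
finger_gap: 0.999
gripper_force: 0.0
A (2783, array([0.5336, 0.4301, 0.0573]), array([532.8, 430.2]), 27.2)
t11.28 tcp [0.5253 0.4181 0.306 ] x [ 1.    -0.    -0.004] y [-0.    -1.     0.003] z [-0.004 -0.003 -1.   ] gap 1.003 F [ 0.4 -1.4  0.1] g 0.0 q [ 0.51  0.59  1.3  -0.    1.25  2.08]
dp total [ 0.0129 -0.0249  0.382 ] mm [  6.4 -12.5 191. ] rows>= 5.0
```

```bash
python3 -m crank '[{"dp":[0.013,-0.024,0.06],"delta_rot":[0,0,0],"fingers":1},{"dp":[0,0,0.075],"delta_rot":[0,0,0],"fingers":1},{"dp":[0,0,0.075],"delta_rot":[0,0,0],"fingers":1},{"dp":[0,0,0.075],"delta_rot":[0,0,0],"fingers":1},{"dp":[0,0,0],"delta_rot":[0,0,0],"fingers":1},{"dp":[0,0,0],"delta_rot":[0,0,0],"fingers":1}]'
python3 - <<'E'
from h import *
go((.533,.43,.115))
E
```

```text
t: 11.78
tcp_pos: [0.5321, 0.4292, 0.1643]
tool_rot: [1.0, -0.001, -0.002, 0.001]
force: [-0.1, 0.7, 0.6]
finger_gap: 1.0
gripper_force: 0.0
t11.78 tcp [0.5321 0.4292 0.1643] x [ 1.    -0.002 -0.004] y [-0.002 -1.     0.002] z [-0.004 -0.002 -1.   ] gap 1.0 F [-0.1  0.7  0.6] g 0.0 q [ 0.52  0.77  1.38 -0.    1.    2.09]
dp total [ 0.0022 -0.0018  0.0986] mm [ 1.1 -0.9 49.3] rows>= 2.0
```

```bash
python3 -m crank '[{"dp":[0.002,0,0.06],"delta_rot":[0,0,0],"fingers":1},{"dp":[0,0,0.038],"delta_rot":[0,0,0],"fingers":1},{"dp":[0,0,0],"delta_rot":[0,0,0],"fingers":1},{"dp":[0,0,0],"delta_rot":[0,0,0],"fingers":-1},{"dp":[0,0,0],"delta_rot":[0,0,0],"fingers":-1},{"dp":[0,0,0],"delta_rot":[0,0,0],"fingers":-1},{"dp":[0,0,0],"delta_rot":[0,0,0],"fingers":-1},{"dp":[0,0,0],"delta_rot":[0,0,0],"fingers":-1}]' 45
python3 - <<'E'
from h import *
st()
E
python3 -m crank '[{"dp":[0,0,-0.02],"delta_rot":[0,0,0],"fingers":-1},{"dp":[0,0,-0.07],"delta_rot":[0,0,0],"fingers":-1},{"dp":[0,0,-0.075],"delta_rot":[0,0,0],"fingers":-1},{"dp":[0,0,-0.075],"delta_rot":[0,0,0],"fingers":-1},{"dp":[0,0,-0.075],"delta_rot":[0,0,0],"fingers":-1},{"dp":[0,0,-0.075],"delta_rot":[0,0,0],"fingers":-1},{"dp":[0,0,-0.075],"delta_rot":[0,0,0],"fingers":-1},{"dp":[0,0,-0.035],"delta_rot":[0,0,0],"fingers":-1},{"dp":[0,0,0],"delta_rot":[0,0,0],"fingers":-1},{"dp":[0,0,0],"delta_rot":[0,0,0],"fingers":-1}]'
cat >> h.py <<'E'
def held():
    s,r=st(); p,d,cm=snap('wrist','held.png'); w=cloud(d,cm).reshape(-1,3); w=w[~np.isnan(w[:,0])]
    t=(w-s['tcp_pos'])@r   # tool frame
    for a,b,R_ in((.1,.118,.0455),):
        m=t[(t[:,2]>a)&(t[:,2]<b)&(np.hypot(t[:,0],t[:,1])<.06)]
        if len(m): print('bead max x -> cup off x',round(m[:,0].max()-R_,4),'y',round((m[:,1].max()+m[:,1].min())/2,4),'span y',round(np.ptp(m[:,1]),4),'zmax',round(m[:,2].max(),4),len(m))
E
python3 -c "
from h import *
held()"
```

```text
t: 12.45
tcp_pos: [0.5351, 0.4321, 0.1205]
tool_rot: [1.0, 0.0, 0.003, -0.002]
force: [-0.5, -0.7, 6.2]
finger_gap: 0.605
gripper_force: 45.9
t12.45 tcp [0.5351 0.4321 0.1205] x [1.    0.    0.005] y [ 0.    -1.    -0.003] z [ 0.005  0.003 -1.   ] gap 0.605 F [-0.5 -0.7  6.2] g 45.86725652217865 q [0.52 0.83 1.39 0.   0.92 2.09]
t: 13.28
tcp_pos: [0.5333, 0.4311, 0.3693]
tool_rot: [1.0, 0.0, 0.002, -0.001]
force: [-0.0, 0.6, -1.7]
finger_gap: 0.608
gripper_force: 47.4
t13.28 tcp [0.5333 0.4311 0.3693] x [1.    0.    0.004] y [ 0.    -1.    -0.002] z [ 0.004  0.002 -1.   ] gap 0.608 F [-0.   0.6 -1.7] g 47.385022044181824 q [ 0.52  0.56  1.19 -0.    1.39  2.09]
bead max x -> cup off x -0.0035 y 0.0014 span y 0.0896 zmax 0.118 3679
```

```bash
python3 -m crank '[{"dp":[-0.002,0.06,0],"delta_rot":[0,0,0],"fingers":-1},{"dp":[-0.002,0.08,0],"delta_rot":[0,0,0],"fingers":-1},{"dp":[-0.002,0.08,0],"delta_rot":[0,0,0],"fingers":-1},{"dp":[-0.002,0.08,0],"delta_rot":[0,0,0],"fingers":-1},{"dp":[-0.002,0.08,0],"delta_rot":[0,0,0],"fingers":-1},{"dp":[-0.002,0.08,0],"delta_rot":[0,0,0],"fingers":-1},{"dp":[-0.002,0.08,0],"delta_rot":[0,0,0],"fingers":-1},{"dp":[-0.002,0.08,0],"delta_rot":[0,0,0],"fingers":-1},{"dp":[-0.002,0.08,0],"delta_rot":[0,0,0],"fingers":-1},{"dp":[-0.002,0.08,0],"delta_rot":[0,0,0],"fingers":-1},{"dp":[0,0.038,0],"delta_rot":[0,0,0],"fingers":-1},{"dp":[0,0,0],"delta_rot":[0,0,0],"fingers":-1}]'
python3 -m crank '[{"dp":[0,0,0],"delta_rot":[0,0,0],"fingers":-1},{"dp":[0,0,0],"delta_rot":[0,0,0],"fingers":-1}]'
python3 - <<'E'
from h import *
go((.523,.0215,.22))
E
```

```text
t: 14.33
tcp_pos: [0.5224, 0.0182, 0.3644]
tool_rot: [1.0, -0.003, -0.002, 0.0]
force: [-1.1, 0.5, -0.7]
finger_gap: 0.603
gripper_force: 47.5
t: 14.5
tcp_pos: [0.5226, 0.0227, 0.3652]
tool_rot: [1.0, -0.0, -0.002, -0.001]
force: [0.6, -0.2, -1.5]
finger_gap: 0.606
gripper_force: 47.5
t14.50 tcp [0.5226 0.0227 0.3652] x [ 1.    -0.    -0.003] y [-0.    -1.    -0.001] z [-0.003  0.001 -1.   ] gap 0.606 F [ 0.6 -0.2 -1.5] g 47.4949711561203 q [-0.17  0.32  1.61  0.    1.22  1.4 ]
dp total [0.0018 0.0027 0.2903] mm [  0.9   1.3 145.2] rows>= 4.0
```

```bash
python3 -m crank '[{"dp":[0.002,0.003,0.06],"delta_rot":[0,0,0],"fingers":-1},{"dp":[0,0,0.075],"delta_rot":[0,0,0],"fingers":-1},{"dp":[0,0,0.075],"delta_rot":[0,0,0],"fingers":-1},{"dp":[0,0,0.06],"delta_rot":[0,0,0],"fingers":-1},{"dp":[0,0,0.04],"delta_rot":[0,0,0],"fingers":-1},{"dp":[0,0,0.03],"delta_rot":[0,0,0],"fingers":-1},{"dp":[0,0,0.03],"delta_rot":[0,0,0],"fingers":-1},{"dp":[0,0,0.02],"delta_rot":[0,0,0],"fingers":-1},{"dp":[0,0,0.012],"delta_rot":[0,0,0],"fingers":-1},{"dp":[0,0,0],"delta_rot":[0,0,0],"fingers":-1}]'
python3 - <<'E'
from h import *
go((.523,.0215,.1535))
E
```

```text
t: 15.33
tcp_pos: [0.5237, 0.0216, 0.1643]
tool_rot: [1.0, 0.001, -0.001, -0.0]
force: [0.2, 0.1, -1.8]
finger_gap: 0.602
gripper_force: 47.5
t15.33 tcp [0.5237 0.0216 0.1643] x [ 1.     0.002 -0.003] y [ 0.002 -1.    -0.001] z [-0.003  0.001 -1.   ] gap 0.602 F [ 0.2  0.1 -1.8] g 47.494139671325684 q [-0.17  0.61  1.8   0.    0.73  1.4 ]
dp total [-0.0014  0.0002  0.0217] mm [-0.7  0.1 10.8] rows>= 1.0
```

```bash
python3 -m crank '[{"dp":[0,0,0.01],"delta_rot":[0,0,0],"fingers":-1},{"dp":[0,0,0.008],"delta_rot":[0,0,0],"fingers":-1},{"dp":[0,0,0.005],"delta_rot":[0,0,0],"fingers":-1},{"dp":[0,0,0],"delta_rot":[0,0,0],"fingers":-1},{"dp":[0,0,0],"delta_rot":[0,0,0],"fingers":-1}]'
python3 -m crank '[{"dp":[0,0,0],"delta_rot":[0,0,0],"fingers":0.95},{"dp":[0,0,0],"delta_rot":[0,0,0],"fingers":0.95},{"dp":[0,0,0],"delta_rot":[0,0,0],"fingers":0.95},{"dp":[0,0,0],"delta_rot":[0,0,0],"fingers":0.95},{"dp":[0,0,-0.03],"delta_rot":[0,0,0],"fingers":1},{"dp":[0,0,-0.07],"delta_rot":[0,0,0],"fingers":1},{"dp":[0,0,-0.075],"delta_rot":[0,0,0],"fingers":1},{"dp":[0,0,-0.075],"delta_rot":[0,0,0],"fingers":1},{"dp":[0,0,-0.075],"delta_rot":[0,0,0],"fingers":1},{"dp":[0,0,-0.07],"delta_rot":[0,0,0],"fingers":1},{"dp":[0,0,0],"delta_rot":[0,0,0],"fingers":1},{"dp":[0,0,0],"delta_rot":[0,0,0],"fingers":1}]'
python3 - <<'E'
from h import *
st(); p,d,cm=snap('wrist','w6.png'); W=cloud(d,cm); np.save('w6.npy',W)
print(circ(0,cm,.088,.105,W,(.52,.021),.05)); print('C',circ(0,cm,.05,.066,W,(.4455,-.395),.06))
E
```

```text
t: 15.75
tcp_pos: [0.5247, 0.0205, 0.1546]
tool_rot: [1.0, -0.0, 0.001, -0.0]
force: [-0.6, 0.4, 0.5]
finger_gap: 0.609
gripper_force: 47.6
t: 16.75
tcp_pos: [0.5252, 0.0204, 0.354]
tool_rot: [1.0, 0.0, 0.003, 0.001]
force: [0.4, 0.1, -1.0]
finger_gap: 1.002
gripper_force: 0.0
t16.75 tcp [0.5252 0.0204 0.354 ] x [1.    0.    0.006] y [ 0.    -1.     0.001] z [ 0.006 -0.001 -1.   ] gap 1.002 F [ 0.4  0.1 -1. ] g 0.0 q [-0.17  0.33  1.62 -0.    1.18  1.4 ]
(2420, array([0.5226, 0.0191, 0.0913]), array([522.1,  19.1]), 27.0)
C (0, None, array([0, 0]), 0)
```

```bash
python3 -m crank '[{"dp":[-0.014,0.07,0],"delta_rot":[0,0,0],"fingers":1},{"dp":[-0.014,0.078,0],"delta_rot":[0,0,0],"fingers":1},{"dp":[-0.014,0.078,0],"delta_rot":[0,0,0],"fingers":1},{"dp":[-0.014,0.078,0],"delta_rot":[0,0,0],"fingers":1},{"dp":[-0.014,0.078,0],"delta_rot":[0,0,0],"fingers":1},{"dp":[-0.014,0.078,0],"delta_rot":[0,0,0],"fingers":1},{"dp":[-0.014,0.078,0],"delta_rot":[0,0,0],"fingers":1},{"dp":[-0.014,0.078,0],"delta_rot":[0,0,0],"fingers":1},{"dp":[-0.014,0.078,0],"delta_rot":[0,0,0],"fingers":1},{"dp":[-0.014,0.078,0.01],"delta_rot":[0,0,0],"fingers":1},{"dp":[-0.014,0.06,0.04],"delta_rot":[0,0,0],"fingers":1},{"dp":[0,0,0.05],"delta_rot":[0,0,0],"fingers":1}]'
python3 -m crank '[{"dp":[0,0,0],"delta_rot":[0,0,0],"fingers":1},{"dp":[0,0,0],"delta_rot":[0,0,0],"fingers":1}]'
python3 - <<'E'
from h import *
p,d,cm=snap('wrist','w7.png'); W=cloud(d,cm); np.save('w7.npy',W)
print('C',circ(0,cm,.05,.066,W,(.4455,-.395),.06)); go((.4455,-.395,.115))
E
```

```text
t: 17.8
tcp_pos: [0.4462, -0.4023, 0.3003]
tool_rot: [1.0, -0.003, 0.001, 0.003]
force: [0.8, 0.7, 0.4]
finger_gap: 1.002
gripper_force: 0.0
t: 17.97
tcp_pos: [0.446, -0.3941, 0.2981]
tool_rot: [1.0, -0.0, -0.003, -0.004]
force: [-0.3, 0.4, 0.8]
finger_gap: 0.994
gripper_force: 0.0
C (2810, array([ 0.4463, -0.3967,  0.0573]), array([ 445.4, -396.9]), 27.3)
t18.02 tcp [ 0.447  -0.3943  0.3   ] x [ 1.     0.    -0.003] y [ 0.    -1.    -0.004] z [-0.003  0.004 -1.   ] gap 0.999 F [0.4 0.1 0.2] g 0.0 q [-0.91  0.49  1.51  0.    1.14  0.66]
dp total [-0.002   0.0029  0.37  ] mm [ -1.    1.4 185. ] rows>= 5.0
```

```bash
python3 -m crank '[{"dp":[-0.003,0.005,0.06],"delta_rot":[0,0,0],"fingers":1},{"dp":[0,0,0.075],"delta_rot":[0,0,0],"fingers":1},{"dp":[0,0,0.075],"delta_rot":[0,0,0],"fingers":1},{"dp":[0,0,0.075],"delta_rot":[0,0,0],"fingers":1},{"dp":[0,0,0.05],"delta_rot":[0,0,0],"fingers":1},{"dp":[0,0,0.03],"delta_rot":[0,0,0],"fingers":1},{"dp":[0,0,0],"delta_rot":[0,0,0],"fingers":1},{"dp":[0,0,0],"delta_rot":[0,0,0],"fingers":-1},{"dp":[0,0,0],"delta_rot":[0,0,0],"fingers":-1},{"dp":[0,0,0],"delta_rot":[0,0,0],"fingers":-1},{"dp":[0,0,0],"delta_rot":[0,0,0],"fingers":-1},{"dp":[0,0,0],"delta_rot":[0,0,0],"fingers":-1}]' 45
python3 -m crank '[{"dp":[0,0,-0.02],"delta_rot":[0,0,0],"fingers":-1},{"dp":[0,0,-0.07],"delta_rot":[0,0,0],"fingers":-1},{"dp":[0,0,-0.075],"delta_rot":[0,0,0],"fingers":-1},{"dp":[0,0,-0.075],"delta_rot":[0,0,0],"fingers":-1},{"dp":[0,0,-0.075],"delta_rot":[0,0,0],"fingers":-1},{"dp":[0,0,-0.075],"delta_rot":[0,0,0],"fingers":-1},{"dp":[0,0,-0.075],"delta_rot":[0,0,0],"fingers":-1},{"dp":[0,0,-0.015],"delta_rot":[0,0,0],"fingers":-1},{"dp":[0,0,0],"delta_rot":[0,0,0],"fingers":-1},{"dp":[0,0,0],"delta_rot":[0,0,0],"fingers":-1}]'
python3 -c "
from h import *
held()"
```

```text
t: 19.02
tcp_pos: [0.4469, -0.3985, 0.1218]
tool_rot: [1.0, 0.0, 0.001, 0.001]
force: [1.1, 1.0, 7.4]
finger_gap: 0.601
gripper_force: 46.1
t: 19.85
tcp_pos: [0.4454, -0.3974, 0.3595]
tool_rot: [1.0, 0.0, 0.0, 0.0]
force: [-0.8, 1.5, -2.6]
finger_gap: 0.598
gripper_force: 47.9
t19.85 tcp [ 0.4454 -0.3974  0.3595] x [1. 0. 0.] y [ 0. -1.  0.] z [ 0. -0. -1.] gap 0.598 F [-0.8  1.5 -2.6] g 47.850708961486816 q [-0.92  0.43  1.44 -0.    1.27  0.66]
bead max x -> cup off x -0.003 y 0.0007 span y 0.0881 zmax 0.118 3148
```

```bash
python3 -m crank '[{"dp":[0.014,-0.06,0],"delta_rot":[0,0,0],"fingers":-1},{"dp":[0.014,-0.078,0],"delta_rot":[0,0,0],"fingers":-1},{"dp":[0.014,-0.078,0],"delta_rot":[0,0,0],"fingers":-1},{"dp":[0.014,-0.078,0],"delta_rot":[0,0,0],"fingers":-1},{"dp":[0.014,-0.078,0],"delta_rot":[0,0,0],"fingers":-1},{"dp":[0.014,-0.078,0],"delta_rot":[0,0,0],"fingers":-1},{"dp":[0.014,-0.078,0],"delta_rot":[0,0,0],"fingers":-1},{"dp":[0.014,-0.078,0],"delta_rot":[0,0,0],"fingers":-1},{"dp":[0.014,-0.078,0],"delta_rot":[0,0,0],"fingers":-1},{"dp":[0.014,-0.078,0],"delta_rot":[0,0,0],"fingers":-1},{"dp":[0.014,-0.07,0],"delta_rot":[0,0,0],"fingers":-1},{"dp":[0,0,0],"delta_rot":[0,0,0],"fingers":-1}]'
python3 -m crank '[{"dp":[0,0,0],"delta_rot":[0,0,0],"fingers":-1},{"dp":[0,0,0],"delta_rot":[0,0,0],"fingers":-1}]'
python3 - <<'E'
from h import *
go((.5235,.020,.175))
E
```

```text
t: 20.9
tcp_pos: [0.5219, 0.0241, 0.3566]
tool_rot: [1.0, 0.003, -0.002, -0.002]
force: [-0.2, -1.1, -2.3]
finger_gap: 0.604
gripper_force: 47.9
t: 21.07
tcp_pos: [0.5221, 0.0181, 0.3572]
tool_rot: [1.0, 0.0, -0.002, 0.0]
force: [-0.6, 0.0, -1.8]
finger_gap: 0.606
gripper_force: 47.9
t21.07 tcp [0.5221 0.0181 0.3572] x [ 1.     0.001 -0.004] y [ 0.001 -1.     0.   ] z [-0.004 -0.    -1.   ] gap 0.606 F [-0.6  0.  -1.8] g 47.902531027793884 q [-0.18  0.33  1.62 -0.    1.2   1.39]
dp total [ 0.0044 -0.0039  0.3645] mm [  2.2  -1.9 182.2] rows>= 5.0
```

```bash
python3 -m crank '[{"dp":[0.003,-0.004,0.05],"delta_rot":[0,0,0],"fingers":-1},{"dp":[0,0,0.07],"delta_rot":[0,0,0],"fingers":-1},{"dp":[0,0,0.07],"delta_rot":[0,0,0],"fingers":-1},{"dp":[0,0,0.05],"delta_rot":[0,0,0],"fingers":-1},{"dp":[0,0,0.04],"delta_rot":[0,0,0],"fingers":-1},{"dp":[0,0,0.03],"delta_rot":[0,0,0],"fingers":-1},{"dp":[0,0,0.02],"delta_rot":[0,0,0],"fingers":-1},{"dp":[0,0,0.015],"delta_rot":[0,0,0],"fingers":-1},{"dp":[0,0,0.01],"delta_rot":[0,0,0],"fingers":-1},{"dp":[0,0,0.008],"delta_rot":[0,0,0],"fingers":-1},{"dp":[0,0,0],"delta_rot":[0,0,0],"fingers":-1},{"dp":[0,0,0],"delta_rot":[0,0,0],"fingers":-1}]'
python3 - <<'E'
from h import *
go((.5235,.020,.1745))
E
```

```text
t: 22.07
tcp_pos: [0.5247, 0.0199, 0.1781]
tool_rot: [1.0, -0.0, 0.001, 0.0]
force: [0.1, 0.0, -0.9]
finger_gap: 0.604
gripper_force: 48.0
t22.07 tcp [0.5247 0.0199 0.1781] x [ 1.    -0.     0.001] y [-0. -1.  0.] z [ 0.001 -0.    -1.   ] gap 0.604 F [ 0.1  0.  -0.9] g 47.97206461429596 q [-0.18  0.59  1.79 -0.    0.76  1.4 ]
dp total [-0.0024 -0.0001  0.0071] mm [-1.2 -0.1  3.6] rows>= 1.0
```

```bash
python3 -m crank '[{"dp":[0,0,0.006],"delta_rot":[0,0,0],"fingers":-1},{"dp":[0,0,0.003],"delta_rot":[0,0,0],"fingers":-1},{"dp":[0,0,0],"delta_rot":[0,0,0],"fingers":-1}]'
python3 -m crank '[{"dp":[0,0,0],"delta_rot":[0,0,0],"fingers":0.95},{"dp":[0,0,0],"delta_rot":[0,0,0],"fingers":0.95},{"dp":[0,0,0],"delta_rot":[0,0,0],"fingers":0.95},{"dp":[0,0,0],"delta_rot":[0,0,0],"fingers":0.95},{"dp":[0,0,-0.03],"delta_rot":[0,0,0],"fingers":1},{"dp":[0,0,-0.07],"delta_rot":[0,0,0],"fingers":1},{"dp":[0,0,-0.075],"delta_rot":[0,0,0],"fingers":1},{"dp":[0,0,-0.075],"delta_rot":[0,0,0],"fingers":1},{"dp":[0,0,-0.075],"delta_rot":[0,0,0],"fingers":1},{"dp":[0,0,-0.075],"delta_rot":[0,0,0],"fingers":1},{"dp":[0,0,0],"delta_rot":[0,0,0],"fingers":1},{"dp":[0,0,0],"delta_rot":[0,0,0],"fingers":1}]'
python3 - <<'E'
from h import *
st(); p,d,cm=snap('wrist','w8.png'); W=cloud(d,cm); np.save('w8.npy',W)
print(circ(0,cm,.108,.125,W,(.52,.021),.05))
print('knob',circ(0,cm,.215,.24,W,(.612,.1166),.05))
p,d,cm=snap('top','top2.png'); print('knob top',circ(0,cm,.22,.24,cloud(d,cm),(.612,.1166),.05))
E
```

```text
t: 22.32
tcp_pos: [0.5255, 0.0199, 0.1756]
tool_rot: [1.0, 0.0, 0.002, 0.001]
force: [-2.6, -0.8, 11.7]
finger_gap: 0.605
gripper_force: 49.4
t: 23.32
tcp_pos: [0.5253, 0.02, 0.3755]
tool_rot: [1.0, 0.0, 0.003, 0.001]
force: [0.2, -0.5, -1.1]
finger_gap: 0.999
gripper_force: 0.0
t23.32 tcp [0.5253 0.02   0.3755] x [1.    0.    0.006] y [ 0.    -1.     0.001] z [ 0.006 -0.001 -1.   ] gap 0.999 F [ 0.2 -0.5 -1.1] g 0.0 q [-0.17  0.31  1.59 -0.    1.24  1.4 ]
(2401, array([0.5243, 0.0186, 0.1113]), array([523.7,  18.7]), 27.1)
knob (1628, array([0.6106, 0.1088, 0.2288]), array([610.9, 111.2]), 12.2)
knob top (0, None, array([0, 0]), 0)
```

View pics/w8.png

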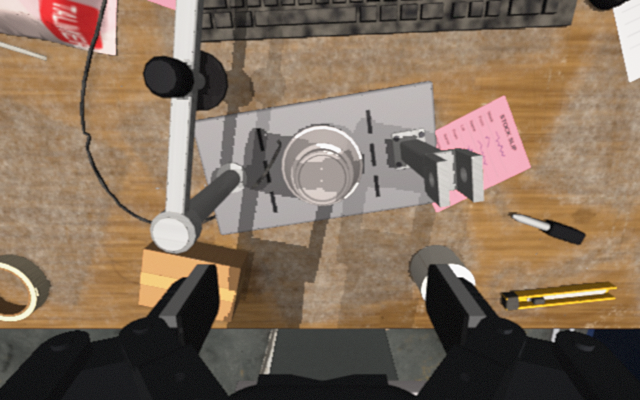

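```bash
python3 -m crank '[{"dp":[0.043,-0.045,0],"delta_rot":[0,0,0],"fingers":0.3},{"dp":[0.043,-0.045,0],"delta_rot":[0,0,0],"fingers":0.3},{"dp":[0.043,-0.045,0.03],"delta_rot":[0,0,0],"fingers":0.3},{"dp":[0.043,-0.045,0.03],"delta_rot":[0,0,0],"fingers":0.3},{"dp":[0,0,0],"delta_rot":[0,0,0],"fingers":0.3},{"dp":[0,0,0],"delta_rot":[0,0,0],"fingers":0.3}]' 25
python3 - <<'E'
from h import *
go((.611,.111,.278))
p,d,cm=snap('top','top3.png'); W=cloud(d,cm); 
E
```

```text
t: 23.92
tcp_pos: [0.6096, 0.111, 0.3388]
tool_rot: [1.0, 0.001, -0.004, 0.0]
force: [-0.5, 0.4, 0.3]
finger_gap: 0.652
gripper_force: 0.0
t23.92 tcp [0.6096 0.111  0.3388] x [ 1.     0.002 -0.008] y [ 0.002 -1.     0.   ] z [-0.008 -0.    -1.   ] gap 0.652 F [-0.5  0.4  0.3] g 0.0 q [ 0.    0.49  1.4  -0.    1.26  1.57]
dp total [3.800e-03 1.000e-04 1.216e-01] mm [ 1.9  0.  60.8] rows>= 2.0
```

```bash
python3 -m crank '[{"dp":[0.003,0,0.04],"delta_rot":[0,0,0],"fingers":0.3},{"dp":[0,0,0.04],"delta_rot":[0,0,0],"fingers":0.3},{"dp":[0,0,0.03],"delta_rot":[0,0,0],"fingers":0.3},{"dp":[0,0,0.011],"delta_rot":[0,0,0],"fingers":0.3},{"dp":[0,0,0],"delta_rot":[0,0,0],"fingers":-1},{"dp":[0,0,0],"delta_rot":[0,0,0],"fingers":-1},{"dp":[0,0,0],"delta_rot":[0,0,0],"fingers":-1},{"dp":[0,0,0],"delta_rot":[0,0,0],"fingers":-1},{"dp":[0,0,0],"delta_rot":[0,0,0],"fingers":-1},{"dp":[0,0,0],"delta_rot":[0,0,0],"fingers":-1},{"dp":[0,0,0],"delta_rot":[0,0,0],"fingers":-1}]' 25
python3 -m crank '[{"dp":[-0.008,0.033,0],"delta_rot":[0,0,0],"fingers":-1},{"dp":[-0.014,0.031,0],"delta_rot":[0,0,0],"fingers":-1},{"dp":[-0.018,0.029,0],"delta_rot":[0,0,0],"fingers":-1},{"dp":[-0.022,0.026,0],"delta_rot":[0,0,0],"fingers":-1},{"dp":[-0.026,0.022,0],"delta_rot":[0,0,0],"fingers":-1},{"dp":[-0.029,0.018,0],"delta_rot":[0,0,0],"fingers":-1},{"dp":[-0.016,0.007,0],"delta_rot":[0,0,0],"fingers":-1},{"dp":[0,0,0],"delta_rot":[0,0,0],"fingers":-1},{"dp":[0,0,0],"delta_rot":[0,0,0],"fingers":-1}]'
python3 - <<'E'
from h import *
go((.5203,.0204,.278))
E
```

```text
t: 24.88
tcp_pos: [0.6121, 0.11, 0.2838]
tool_rot: [1.0, 0.0, 0.001, 0.0]
force: [-1.4, 0.3, 4.8]
finger_gap: 0.265
gripper_force: 26.2
t: 25.63
tcp_pos: [0.5456, 0.0274, 0.2837]
tool_rot: [1.0, -0.0, 0.001, -0.0]
force: [-1.3, 2.2, 6.1]
finger_gap: 0.269
gripper_force: 25.4
t25.63 tcp [0.5456 0.0274 0.2837] x [ 1.    -0.001  0.002] y [-0.001 -1.    -0.001] z [ 0.002  0.001 -1.   ] gap 0.269 F [-1.3  2.2  6.1] g 25.400864597177133 q [-0.15  0.45  1.65  0.    1.04  1.42]
dp total [-0.0507  0.014   0.0112] mm [-25.3   7.    5.6] rows>= 1.0
```

```bash
python3 -m crank '[{"dp":[-0.018,0.007,0],"delta_rot":[0,0,0],"fingers":-1},{"dp":[-0.017,0.005,0],"delta_rot":[0,0,0],"fingers":-1},{"dp":[-0.012,0.002,0],"delta_rot":[0,0,0],"fingers":-1},{"dp":[-0.006,0,0],"delta_rot":[0,0,0],"fingers":-1},{"dp":[-0.006,0,0],"delta_rot":[0,0,0],"fingers":-1},{"dp":[0,0,0],"delta_rot":[0,0,0],"fingers":-1},{"dp":[0,0,0],"delta_rot":[0,0,0],"fingers":-1}]'
python3 -c "
from h import *
st()"
```

```text
t: 26.22
tcp_pos: [0.5267, 0.0223, 0.2842]
tool_rot: [1.0, -0.002, 0.015, -0.003]
force: [23.0, 12.9, -11.8]
finger_gap: 0.263
gripper_force: 26.0
t26.22 tcp [0.5267 0.0223 0.2842] x [ 1.    -0.004  0.03 ] y [-0.004 -1.    -0.006] z [ 0.03   0.005 -1.   ] gap 0.263 F [ 23.   12.9 -11.8] g 26.030975255780504 q [-0.17  0.41  1.71  0.01  0.98  1.39]
```

```bash
python3 -m crank '[{"dp":[0,0,0],"delta_rot":[0,0,0],"fingers":0.3},{"dp":[0,0,0],"delta_rot":[0,0,0],"fingers":0.3},{"dp":[0,0,0],"delta_rot":[0,0,0],"fingers":0.3},{"dp":[0,0,-0.06],"delta_rot":[0,0,0],"fingers":0.3},{"dp":[0,0,-0.07],"delta_rot":[0,0,0],"fingers":0.3},{"dp":[-0.04,0,-0.06],"delta_rot":[0,0,0],"fingers":0.3},{"dp":[-0.06,0,0],"delta_rot":[0,0,0],"fingers":0.3},{"dp":[-0.06,0,0],"delta_rot":[0,0,0],"fingers":0.3},{"dp":[0,0,0],"delta_rot":[0,0,0],"fingers":0.3},{"dp":[0,0,0],"delta_rot":[0,0,0],"fingers":0.3}]'
python3 - <<'E'
from h import *
st(); p,d,cm=snap('wrist','w9.png'); W=cloud(d,cm); np.save('w9.npy',W)
print('knob',circ(0,cm,.222,.24,W,(.522,.021),.05))
w=W.reshape(-1,3); w=w[~np.isnan(w[:,0])]
m=w[(w[:,2]>.19)&(w[:,2]<.204)&(abs(w[:,0]-.52)<.06)&(w[:,1]<.12)&(w[:,1]>-.12)]
c,s,a=cv2.minAreaRect((m[:,:2]*1000).astype(np.float32)); print('bar',c,s,a)
vx,vy,x0,y0=cv2.fitLine(m[:,:2].astype(np.float32),cv2.DIST_HUBER,0,.01,.01).ravel(); print('bar dir',np.arctan2(vy,vx),x0,y0)
m=w[(w[:,2]>.172)&(w[:,2]<.187)&(abs(w[:,0]-.535)<.05)&(abs(w[:,1]+.088)<.05)]
print('clevis',cv2.minAreaRect((m[:,:2]*1000).astype(np.float32)))
E
```

```text
t: 27.05
tcp_pos: [0.4338, 0.0201, 0.3776]
tool_rot: [1.0, -0.0, -0.001, 0.0]
force: [0.6, 0.8, 0.0]
finger_gap: 0.65
gripper_force: 0.0
t27.05 tcp [0.4338 0.0201 0.3776] x [ 1.    -0.    -0.001] y [-0. -1.  0.] z [-0.001 -0.    -1.   ] gap 0.65 F [0.6 0.8 0. ] g 0.0 q [-0.21  0.17  1.78 -0.    1.19  1.36]
knob (1332, array([0.52  , 0.0218, 0.2303]), array([519.9,  21.8]), 11.9)
bar (523.0421752929688, 16.719810485839844) (26.06136703491211, 215.63983154296875) 11.304146766662598
bar dir -1.4067662 0.5207748 0.015517146
clevis ((537.5806274414062, -86.69793701171875), (35.97234344482422, 35.21405029296875), 9.067850112915039)
```

View pics/w9.png

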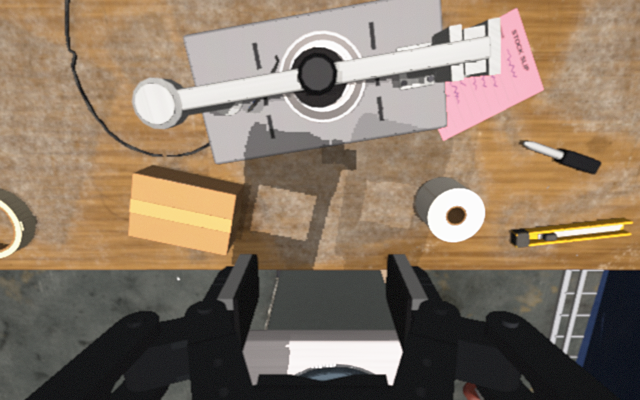

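Picture: the bar lies over the stack with its end between the knuckles at (470,55) and the knob at (317,70). Bar direction −1.407 agrees with the carrier axis, so the bar is closed. The pin runs from tip (521,142) to grip end (600,165), still where it was. Next I go over the pin and turn the tool along it.

```bash
python3 -m crank '[{"dp":[0,0.06,0],"delta_rot":[0,0,0],"fingers":0.3},{"dp":[0,0.076,0],"delta_rot":[0,0,0],"fingers":0.3},{"dp":[0,0.076,0],"delta_rot":[0,0,0],"fingers":0.3},{"dp":[0,0.076,0],"delta_rot":[0,0,0],"fingers":0.3},{"dp":[0,0.076,0],"delta_rot":[0,0,0],"fingers":0.3},{"dp":[0,0.076,0],"delta_rot":[0,0,0],"fingers":0.3},{"dp":[0,0.076,0],"delta_rot":[0,0,0],"fingers":0.3},{"dp":[0,0.06,0.04],"delta_rot":[0,0,0],"fingers":0.3},{"dp":[0,0.01,0.07],"delta_rot":[0,0,0],"fingers":0.3},{"dp":[0,0,0.07],"delta_rot":[0,0,0],"fingers":0.3},{"dp":[0,0,0.05],"delta_rot":[0,0,0],"fingers":0.3}]'
python3 -m crank '[{"dp":[0,0,0],"delta_rot":[0,0,-0.0189],"fingers":0.3},{"dp":[0,0,0],"delta_rot":[0,0,-0.0189],"fingers":0.3},{"dp":[0,0,0],"delta_rot":[0,0,-0.0189],"fingers":0.3},{"dp":[0,0,0],"delta_rot":[0,0,-0.0189],"fingers":0.3},{"dp":[0,0,0],"delta_rot":[0,0,-0.0189],"fingers":0.3},{"dp":[0,0,0],"delta_rot":[0,0,-0.0189],"fingers":0.3},{"dp":[0,0,0],"delta_rot":[0,0,-0.0189],"fingers":0.3},{"dp":[0,0,0],"delta_rot":[0,0,-0.0189],"fingers":0.3},{"dp":[0,0,0],"delta_rot":[0,0,-0.0189],"fingers":0.3},{"dp":[0,0,0],"delta_rot":[0,0,-0.0189],"fingers":0.3},{"dp":[0,0,0],"delta_rot":[0,0,-0.0189],"fingers":0.3},{"dp":[0,0,0],"delta_rot":[0,0,0],"fingers":0.3}]'
python3 - <<'E'
from h import *
p,d,cm=snap('wrist','w10.png'); W=cloud(d,cm); np.save('w10.npy',W); np.save('w10cm.npy',cm,allow_pickle=True)
st()
E
```

```text
t: 28.02
tcp_pos: [0.4358, -0.2744, 0.2595]
tool_rot: [1.0, -0.001, -0.001, -0.001]
force: [-0.6, 0.9, -0.2]
finger_gap: 0.649
gripper_force: 0.0
t: 29.02
tcp_pos: [0.4367, -0.2739, 0.262]
tool_rot: [0.794, 0.608, -0.0, 0.0]
force: [0.0, -0.2, -0.3]
finger_gap: 0.65
gripper_force: 0.0
t29.07 tcp [ 0.4366 -0.2738  0.262 ] x [ 0.264  0.965 -0.   ] y [ 0.965 -0.264 -0.   ] z [-0. -0. -1.] gap 0.652 F [-0.2 -0.2 -0.7] g 0.0 q [-0.78  0.44  1.75 -0.    0.95 -0.51]
```

View pics/w10.png

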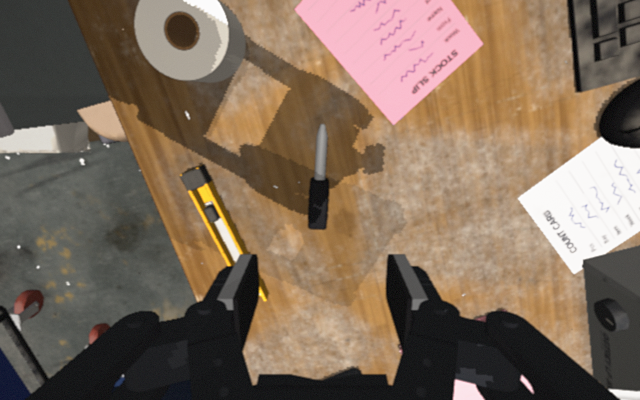

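```bash
python3 - <<'E'
from h import *
cm=np.load('w10cm.npy',allow_pickle=True).item(); W=np.load('w10.npy')
def ray(u,v,z):
    d=rot(cm['attitude'])@np.array([(u-cm['cx'])/cm['fx'],-(v-cm['cy'])/cm['fy'],-1]); o=np.array(cm['origin']); return o+d*(z-o[2])/d[2]
im=cv2.imread('pics/w10.png'); g=im.mean(2)
t=ray(323,125,.010); e=ray(317.5,228,.015); j=ray(320,178,.018)
print(t,e,j,np.linalg.norm((t-e)[:2]))
w=W.reshape(-1,3); w=w[~np.isnan(w[:,0])]
m=w[(w[:,2]>.0095)&(w[:,2]<.03)&(np.hypot(w[:,0]-.436,w[:,1]+.277)<.06)]
c,s,a=cv2.minAreaRect((m[:,:2]*1000).astype(np.float32)); print(len(m),c,s,a,m[:,2].max())
m=w[(w[:,2]>.014)&(w[:,2]<.03)&(np.hypot(w[:,0]-.436,w[:,1]+.277)<.07)]; print('grip',len(m),cv2.minAreaRect((m[:,:2]*1000).astype(np.float32)))
E
```

```text
[ 0.45079552 -0.22958417  0.01      ] [ 0.4208203  -0.32134029  0.015     ] [ 0.43613069 -0.27383649  0.018     ] 0.09652822432747347
1563 (435.3665466308594, -275.02197265625) (97.96751403808594, 18.904123306274414) 72.08855438232422 0.022339104019285017
grip 1249 ((434.7378234863281, -276.96728515625), (93.87869262695312, 18.904123306274414), 72.08855438232422)
```

```bash
python3 -m crank '[{"dp":[0,0,0],"delta_rot":[0,0,0.0073],"fingers":0.3},{"dp":[-0.053,-0.001,0.03],"delta_rot":[0,0,0],"fingers":0.3},{"dp":[0,0,0.075],"delta_rot":[0,0,0],"fingers":0.3},{"dp":[0,0,0.075],"delta_rot":[0,0,0],"fingers":0.3},{"dp":[0,0,0.075],"delta_rot":[0,0,0],"fingers":0.3},{"dp":[0,0,0.05],"delta_rot":[0,0,0],"fingers":0.3},{"dp":[0,0,0.03],"delta_rot":[0,0,0],"fingers":0.3},{"dp":[0,0,0.01],"delta_rot":[0,0,0],"fingers":0.3},{"dp":[0,0,0],"delta_rot":[0,0,0],"fingers":0.3},{"dp":[0,0,0],"delta_rot":[0,0,0],"fingers":0.3}]'
python3 - <<'E'
from h import *
go((.4277,-.2988,.077))
E
```

```text
t: 29.9
tcp_pos: [0.4278, -0.2985, 0.0903]
tool_rot: [0.808, 0.589, 0.0, 0.0]
force: [0.6, 0.6, 1.1]
finger_gap: 0.651
gripper_force: 0.0
t29.90 tcp [ 0.4278 -0.2985  0.0903] x [ 0.306  0.952 -0.   ] y [ 0.952 -0.306  0.001] z [ 0.001 -0.001 -1.   ] gap 0.651 F [0.6 0.6 1.1] g 0.0 q [-0.82  0.74  1.84 -0.    0.56 -0.51]
dp total [-0.0005 -0.0001  0.0265] mm [-0.3 -0.  13.3] rows>= 1.0
```

The earlier closes show the tips reaching about 85 mm when nearly shut: over the knob the TCP rose to 284 mm against the bar top at 199 mm. So the present height is nearly right.

```bash
python3 -m crank '[{"dp":[0,0,0.004],"delta_rot":[0,0,0],"fingers":0.3},{"dp":[0,0,0],"delta_rot":[0,0,0],"fingers":-1},{"dp":[0,0,0],"delta_rot":[0,0,0],"fingers":-1},{"dp":[0,0,0],"delta_rot":[0,0,0],"fingers":-1},{"dp":[0,0,0],"delta_rot":[0,0,0],"fingers":-1},{"dp":[0,0,0],"delta_rot":[0,0,0],"fingers":-1},{"dp":[0,0,0],"delta_rot":[0,0,0],"fingers":-1},{"dp":[0,0,0],"delta_rot":[0,0,0],"fingers":-1}]' 80
python3 -c "
from h import *
st()"
```

```text
t: 30.57
tcp_pos: [0.4276, -0.2983, 0.0893]
tool_rot: [0.808, 0.589, 0.0, 0.001]
force: [-0.7, -0.3, 6.4]
finger_gap: 0.17
gripper_force: 78.2
t30.57 tcp [ 0.4276 -0.2983  0.0893] x [ 0.305  0.952 -0.001] y [ 0.952 -0.305  0.001] z [ 0.001 -0.001 -1.   ] gap 0.17 F [-0.7 -0.3  6.4] g 78.21837567491457 q [-0.82  0.75  1.84 -0.    0.56 -0.51]
```

```bash
python3 -m crank '[{"dp":[0,0,-0.02],"delta_rot":[0,0,0],"fingers":-1},{"dp":[0,0,-0.06],"delta_rot":[0,0,0],"fingers":-1},{"dp":[0,0,-0.07],"delta_rot":[0,0,0],"fingers":-1},{"dp":[0,0,-0.07],"delta_rot":[0,0,0],"fingers":-1},{"dp":[0,0,-0.07],"delta_rot":[0,0,0],"fingers":-1},{"dp":[0,0,-0.04],"delta_rot":[0,0,0],"fingers":-1},{"dp":[0,0,0],"delta_rot":[0,0,-0.0188],"fingers":-1},{"dp":[0,0,0],"delta_rot":[0,0,-0.0188],"fingers":-1},{"dp":[0,0,0],"delta_rot":[0,0,-0.0188],"fingers":-1},{"dp":[0,0,0],"delta_rot":[0,0,-0.0188],"fingers":-1},{"dp":[0,0,0],"delta_rot":[0,0,0],"fingers":-1}]'
python3 -m crank '[{"dp":[0.038,0.071,0],"delta_rot":[0,0,0],"fingers":-1},{"dp":[0.038,0.071,0],"delta_rot":[0,0,0],"fingers":-1},{"dp":[0.038,0.071,0],"delta_rot":[0,0,0],"fingers":-1},{"dp":[0.038,0.071,0],"delta_rot":[0,0,0],"fingers":-1},{"dp":[0,0,0],"delta_rot":[0,0,0],"fingers":-1},{"dp":[0,0,0],"delta_rot":[0,0,0],"fingers":-1},{"dp":[0,0,0],"delta_rot":[0,0,0],"fingers":-1}]'
python3 - <<'E'
from h import *
p,d,cm=snap('wrist','w11.png'); W=cloud(d,cm); np.save('w11.npy',W); np.save('w11cm.npy',cm,allow_pickle=True)
st()
E
```

```text
t: 31.48
tcp_pos: [0.4271, -0.2977, 0.2539]
tool_rot: [0.647, 0.763, -0.0, 0.0]
force: [-0.4, -0.4, 0.3]
finger_gap: 0.165
gripper_force: 78.4
t: 32.07
tcp_pos: [0.5546, -0.1998, 0.253]
tool_rot: [0.648, 0.762, -0.0, -0.001]
force: [-0.4, -0.3, 0.2]
finger_gap: 0.17
gripper_force: 78.5
t32.12 tcp [ 0.5542 -0.2004  0.253 ] x [-0.16   0.987  0.   ] y [ 0.987  0.16  -0.001] z [-0.001  0.    -1.   ] gap 0.166 F [-0.4  0.6  0.2] g 78.50852667354047 q [-0.54  0.54  1.57 -0.    1.03 -0.7 ]
```

View pics/w11.png

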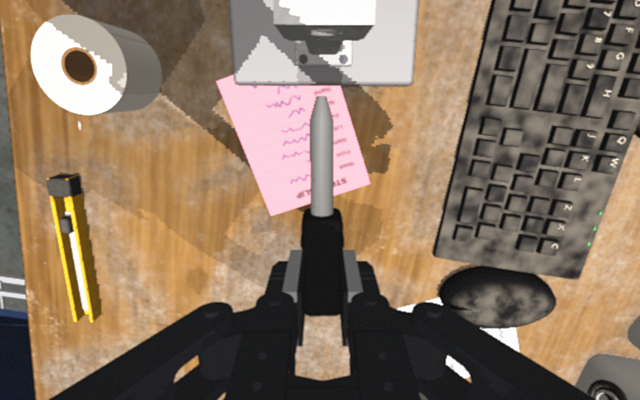

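```bash
cat > pin.py <<'E'
from h import *
s,r=st(); p,d,cm=snap('wrist','pinlast.png'); w=cloud(d,cm).reshape(-1,3); w=w[~np.isnan(w[:,0])]
e=np.array([-.1593,.9872,0]); f=np.array([.9872,.1593,0]); M=np.array([.5403,-.1035,.165])
q=(w-M)@np.stack([f,e,[0,0,1]],1)  # lateral(carrier x), along, height rel to hole
P=(s['tcp_pos']-M)@np.stack([f,e,[0,0,1]],1); print('tcp in hole frame mm',np.round(P*1e3,1))
tip=P[1]+.074
m=q[(abs(q[:,0]-P[0])<.012)&(q[:,1]>P[1]+.028)&(q[:,1]<tip+.006)&(abs(q[:,2])<.04)]
print('shank n',len(m),'tip along',round(m[:,1].max()*1e3,1))
for a in np.arange(P[1]+.03,tip-.012,.008):
    k=m[(m[:,1]>=a)&(m[:,1]<a+.008)]
    if len(k): print('along',round((a+.004)*1e3,1),'lat mid',round((k[:,0].max()+k[:,0].min())*500,1),'w',round(np.ptp(k[:,0])*1e3,1),'axis z',round((np.percentile(k[:,2],90)-.005)*1e3,1))
k=q[(abs(q[:,0])<.03)&(q[:,2]>.012)&(q[:,2]<.024)&(q[:,1]>-.01)&(q[:,1]<.045)]
if len(k): print('knuckle top: lat',np.round([k[:,0].min()*1e3,k[:,0].max()*1e3],1),'along min',round(k[:,1].min()*1e3,1),'z',round(k[:,2].mean()*1e3,1))
E
python3 pin.py
```

```text
t32.12 tcp [ 0.5542 -0.2004  0.253 ] x [-0.16   0.987  0.   ] y [ 0.987  0.16  -0.001] z [-0.001  0.    -1.   ] gap 0.166 F [-0.4  0.6  0.2] g 78.50852667354047 q [-0.54  0.54  1.57 -0.    1.03 -0.7 ]
tcp in hole frame mm [ -1.7 -97.8  88. ]
shank n 2397 tip along -25.0
along -63.8 lat mid -1.0 w 9.6 axis z 9.0
along -55.8 lat mid -1.0 w 9.5 axis z 9.1
along -47.8 lat mid -1.2 w 9.8 axis z 9.1
along -39.8 lat mid -1.3 w 9.6 axis z 9.1
knuckle top: lat [-18.   18.1] along min -0.2 z 17.9
```

```bash
python3 -m crank '[{"dp":[0,0.0024,0.018],"delta_rot":[0,0,0],"fingers":-1},{"dp":[0.02,0,0],"delta_rot":[0,0,0],"fingers":-1},{"dp":[0.01,0,0],"delta_rot":[0,0,0],"fingers":-1},{"dp":[0,0,0],"delta_rot":[0,0,0],"fingers":-1},{"dp":[0,0,0],"delta_rot":[0,0,0],"fingers":-1}]'; python3 pin.py
```

```text
t: 32.58
tcp_pos: [0.5536, -0.1847, 0.2441]
tool_rot: [0.647, 0.762, -0.0, -0.0]
force: [-0.5, -0.2, -1.3]
finger_gap: 0.169
gripper_force: 78.5
t32.58 tcp [ 0.5536 -0.1847  0.2441] x [-0.162  0.987  0.   ] y [ 0.987  0.162 -0.   ] z [-0.  0. -1.] gap 0.169 F [-0.5 -0.2 -1.3] g 78.51152281276882 q [-0.51  0.55  1.6  -0.    1.   -0.68]
tcp in hole frame mm [  0.2 -82.3  79.1]
shank n 2388 tip along -9.5
along -48.3 lat mid 1.0 w 9.6 axis z 0.2
along -40.3 lat mid 1.0 w 9.5 axis z 0.2
along -32.3 lat mid 0.7 w 9.8 axis z 0.1
along -24.3 lat mid 0.7 w 9.6 axis z 0.1
knuckle top: lat [-17.9  18.1] along min 0.1 z 17.6
```

```bash
python3 -m crank '[{"dp":[0.01,-0.0012,0],"delta_rot":[0,0,0],"fingers":-1},{"dp":[0.014,0,0],"delta_rot":[0,0,0],"fingers":-1},{"dp":[0.014,0,0],"delta_rot":[0,0,0],"fingers":-1},{"dp":[0.014,0,0],"delta_rot":[0,0,0],"fingers":-1},{"dp":[0.01,0,0],"delta_rot":[0,0,0],"fingers":-1},{"dp":[0,0,0],"delta_rot":[0,0,0],"fingers":-1}]'; python3 pin.py
```

```text
t: 33.13
tcp_pos: [0.5479, -0.153, 0.2441]
tool_rot: [0.647, 0.763, 0.0, -0.001]
force: [-0.3, -0.2, -0.1]
finger_gap: 0.171
gripper_force: 78.5
t33.13 tcp [ 0.5479 -0.153   0.2441] x [-0.163  0.987  0.001] y [ 0.987  0.163 -0.001] z [-0.001  0.001 -1.   ] gap 0.171 F [-0.3 -0.2 -0.1] g 78.51092543452978 q [-0.47  0.53  1.63  0.    0.98 -0.63]
tcp in hole frame mm [ -0.4 -50.1  79.1]
shank n 6621 tip along 29.9
along -16.1 lat mid 0.3 w 9.6 axis z 0.1
along -8.1 lat mid 0.3 w 9.5 axis z 0.2
along -0.1 lat mid -0.4 w 23.8 axis z 13.8
along 7.9 lat mid -0.4 w 24.0 axis z 13.8
knuckle top: lat [-17.9  18.3] along min 0.1 z 17.7
```

```bash
python3 -m crank '[{"dp":[0.014,0,0],"delta_rot":[0,0,0],"fingers":-1},{"dp":[0.014,0,0],"delta_rot":[0,0,0],"fingers":-1},{"dp":[0.014,0,0],"delta_rot":[0,0,0],"fingers":-1},{"dp":[0.006,0,0],"delta_rot":[0,0,0],"fingers":-1},{"dp":[0.004,0,0],"delta_rot":[0,0,0],"fingers":-1},{"dp":[0,0,0],"delta_rot":[0,0,0],"fingers":-1}]'; python3 pin.py
```

```text
t: 33.68
tcp_pos: [0.5441, -0.1284, 0.2441]
tool_rot: [0.647, 0.762, -0.0, -0.0]
force: [-0.0, 0.5, -0.3]
finger_gap: 0.17
gripper_force: 78.5
t33.68 tcp [ 0.5441 -0.1284  0.2441] x [-0.162  0.987  0.   ] y [ 0.987  0.162 -0.   ] z [-0.  0. -1.] gap 0.17 F [-0.   0.5 -0.3] g 78.51142291445285 q [-0.43  0.52  1.66  0.    0.96 -0.59]
tcp in hole frame mm [ -0.3 -25.2  79.1]
shank n 7952 tip along 54.8
along 8.8 lat mid -0.2 w 24.0 axis z 13.8
along 16.8 lat mid -0.3 w 23.9 axis z 29.6
along 24.8 lat mid -0.3 w 24.0 axis z 29.8
along 32.8 lat mid -0.2 w 23.9 axis z 29.8
knuckle top: lat [-17.9  18.3] along min -0.2 z 17.6
```

```bash
python3 -m crank '[{"dp":[0.003,0,0],"delta_rot":[0,0,0],"fingers":-1},{"dp":[0.003,0,0],"delta_rot":[0,0,0],"fingers":-1},{"dp":[0,0,0],"delta_rot":[0,0,0],"fingers":-1}]'; python3 -m crank '[{"dp":[0.003,0,0],"delta_rot":[0,0,0],"fingers":-1},{"dp":[0,0,0],"delta_rot":[0,0,0],"fingers":-1}]'; python3 pin.py | head -2
```

```text
t: 33.98
tcp_pos: [0.5438, -0.1261, 0.2441]
tool_rot: [0.648, 0.762, -0.0, 0.0]
force: [-0.4, -0.4, -1.3]
finger_gap: 0.164
gripper_force: 78.5
t: 34.15
tcp_pos: [0.5438, -0.1258, 0.2443]
tool_rot: [0.647, 0.762, -0.001, 0.001]
force: [-0.9, -5.5, -0.1]
finger_gap: 0.166
gripper_force: 78.4
t34.15 tcp [ 0.5438 -0.1258  0.2443] x [-0.162  0.987 -0.003] y [0.987 0.162 0.   ] z [ 0.001 -0.003 -1.   ] gap 0.166 F [-0.9 -5.5 -0.1] g 78.4328044205904 q [-0.43  0.52  1.66 -0.    0.96 -0.59]
tcp in hole frame mm [ -0.1 -22.6  79.3]
```

Contact came where predicted. I'll press a little more, release, back off upward and inspect.

```bash
python3 -m crank '[{"dp":[0.003,0,0],"delta_rot":[0,0,0],"fingers":-1},{"dp":[0,0,0],"delta_rot":[0,0,0],"fingers":-1}]'; python3 -m crank '[{"dp":[0,0,0],"delta_rot":[0,0,0],"fingers":-0.2},{"dp":[0,0,0],"delta_rot":[0,0,0],"fingers":-0.2},{"dp":[0,0,0],"delta_rot":[0,0,0],"fingers":-0.2},{"dp":[0,0,0],"delta_rot":[0,0,0],"fingers":-0.2},{"dp":[0,0,-0.05],"delta_rot":[0,0,0],"fingers":-0.2},{"dp":[0,0,-0.07],"delta_rot":[0,0,0],"fingers":-0.2},{"dp":[-0.06,0,-0.05],"delta_rot":[0,0,0],"fingers":-0.2},{"dp":[-0.075,0,0],"delta_rot":[0,0,0],"fingers":-0.2},{"dp":[-0.06,0,0],"delta_rot":[0,0,0],"fingers":-0.2},{"dp":[0,0,0],"delta_rot":[0,0,0],"fingers":-0.2},{"dp":[0,0,0],"delta_rot":[0,0,0],"fingers":-0.2}]'
python3 - <<'E'
from h import *
s,r=st(); p,d,cm=snap('wrist','w12.png'); w=cloud(d,cm).reshape(-1,3); w=w[~np.isnan(w[:,0])]
e=np.array([-.1593,.9872,0]); f=np.array([.9872,.1593,0]); M=np.array([.5403,-.1035,.165])
q=(w-M)@np.stack([f,e,[0,0,1]],1)
k=q[(abs(q[:,0])<.012)&(abs(q[:,2]-.008)<.006)&(q[:,1]<.0)&(q[:,1]>-.08)]
print('grip along',np.round([k[:,1].min()*1e3,k[:,1].max()*1e3],1),'lat',np.round([k[:,0].min()*1e3,k[:,0].max()*1e3],1))
a=snap('scene','s2.png')[0]; b=p
cv2.imwrite('pics/m2.png',np.hstack([cv2.resize(p[:,:,::-1],(480,300)),cv2.resize(a[180:300,200:392,::-1],(320,200)).copy() if 0 else cv2.resize(a[180:300,200:392,::-1],(320,300))]))
E
```

```text
t: 34.37
tcp_pos: [0.5437, -0.1255, 0.2445]
tool_rot: [0.647, 0.762, -0.002, 0.002]
force: [-1.0, -8.5, -1.6]
finger_gap: 0.166
gripper_force: 78.4
t: 35.28
tcp_pos: [0.5589, -0.2202, 0.3289]
tool_rot: [0.648, 0.761, 0.0, -0.0]
force: [-0.6, 0.4, 0.2]
finger_gap: 0.395
gripper_force: 0.0
t35.28 tcp [ 0.5589 -0.2202  0.3289] x [-0.159  0.987  0.001] y [0.987 0.159 0.   ] z [-0.     0.001 -1.   ] gap 0.395 F [-0.6  0.4  0.2] g 0.0 q [-0.56  0.47  1.47  0.    1.21 -0.72]
grip along [-49.3  -0. ] lat [-11.   11.2]
```

View pics/m2.png

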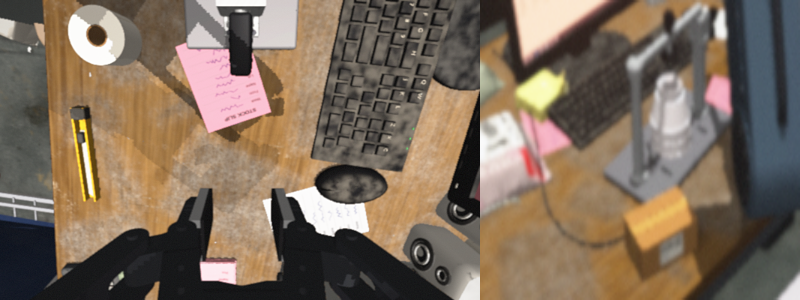

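The wrist view shows the grip flush against the outer knuckle at (240,12)–(240,75); it measures −49 to 0 mm from the face. The scene view shows the cups in one upright stack under the closed bar, and the carton and roll have not moved.

```bash
python3 -c "
from station import manip
print(manip.sign_off())"
```

```text
the job is handed in; nothing more can be done
None
```

I handed the job in at about 35 s: all three cups on the table are stacked mouth down on the boss, the bar is swung closed over them, and the lock pin is in to its grip; I moved neither the carton nor the label roll.

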